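# Load the brush-head drying drawer and start it

## Robot

A 7-joint arm with a two-finger parallel gripper is mounted at the origin on the work surface. World frame = base frame: x ahead of the robot, y to its left, z up, the work surface at z = 0. Lengths are in m, angles in rad, forces in N, time in s.
With the tool pointing down it reaches from about 0.425 to 0.925 m from the base axis. Payload 6.8 kg.
Tool frame: the origin (TCP) lies on the centre line of the jaws, within the pads' length; the fingertips stand 14 mm ahead of it and the grasp point (between the pads) lies 5 mm behind it (r.nose_length is the distance from the TCP to the fingertips, in m); z points along the fingers, y is the direction in which the jaws open and shut (so a half turn about z gives the same grasp; the last joint's range is limited). The gripper opens to 85 mm and grips with 20 to 120 N. Pads are 22 mm wide; open, the fingers measure 114 mm over their backs; the gripper's body (76 mm by 85 mm) begins 54 mm behind the grasp point. The pads swing forward as they close: fully open they stand 13 mm farther back than shut.
Start: joints at [1.075, 0.477, 0.022, 1.555, -0.011, 1.109, -0.083], TCP at [0.255, -0.625, 0.245] pointing down, gripper open.
Joint ranges: [-2.96, 2.96], [-0.34, 2.1], [-1.41, 1.46], [0.24, 2.44], [-1.37, 4.51], [0.17, 1.92], [-2.96, 2.96]. Speed limits (rad/s): [2.39, 2.39, 3.14, 3.14, 3.14, 3.14, 3.14].

## Interface

Orientations are given as a rotation vector (axis times angle).
In Python, from bench import r, imaging, look_for, outline_of gives the robot as it stands. The module is installed in compiled form; this text tells all that it offers.
- The arm moves only by the tool carry_out, never from a script. Its arguments are lists of equal length, an entry for each row: "offset": the shift along the tool's x, y, z as a fraction of full scale, a list of three; "turn": the turn, a rotation vector about the tool's x, y, z as a fraction of full scale, a list of three. A call has 1 to 8 rows; each row is the pose to reach, as a shift and turn from the pose commanded when the call began, along the tool's axes at that moment; what a row does not reach only later rows make up. Full scale, the value 1, is 0.5 m for a shift and 1.5 rad for a turn. A row lasts 1/10 s, in which the tool goes at most 50 mm and 8.59 degrees, less where a joint would pass 70% of its speed; a pose out of reach is approached as far as the arm can. A call with a number of a shift or a turn outside -1 to 1 is refused whole. A call with a gripper value outside its range is refused whole. "hand" is the closure, from 0 (fully open) to 1 (shut), set as the call begins (left out, the last holds). The fingers move at their own pace and stop on an object; "force" is the grip in N (left out, the last holds). Time passes only in rows, so rows that repeat a pose let the fingers close. It gives the time, the measured TCP pose, the force and the opening at its end, in the units of the state.
- r.get_obs(): the state, without advancing time (a new reading comes with each control period).
- imaging.grab_frame(name): name is "side" or "top" or "wrist"; returns a dict with "pixels" (420x560x3 uint8, red, green, blue), "fx", "fy", "cx", "cy" (pixels), "R" (3x3) and "t" (3): a world point X has camera coordinates R X + t. Camera axes: x right, y down, z forward; pixel columns grow to the right and rows downward; lengths in m; the calibration is good to about 2 mm. A picture is of the moment at which its call begins. There is no depth.
- r.hand_in(): hands the job in, once; it reports no verdict.
Trained networks look in the newest picture that a camera, given by its name, has taken for a name from the list of things; names that differ only in an ending like _2 or _b are one class to them, and where a whole thing is asked for, a point or a joint stands for the part that bears it (a point fixed in the world has none). Each returns a list of dicts, best first, with "score" (0 to 1); they miss things now and then, are a little off and sometimes report something else, mostly with a low value. They report only what shows in the picture. A call takes as long as a camera call. They do not tell look-alikes from the thing itself.
- look_for(query, camera): "xyz" ([x, y, z] in m, in the coordinates of the camera as it stood for that picture, good to about 4 mm: the middle of the surface that is visible of it).
- outline_of(query, camera): "region" (420x560 bool, what is visible of it).
The state is a dict: "clock": time; "joints": joint angles; "qvel": joint speeds; "tau": joint torques, N m; "tcp_pos": TCP position; "orientation": TCP orientation; "contact_force": force on the tool from outside, world axes, zero at the start; "moment": the same for the moment, N m; "grip_width": finger opening in m.
Only numpy, scipy, OpenCV 4.12 (cv2) and the standard library are available. Lean on these libraries where they do the work, as an engineer would, in place of code of your own. Each camera call takes 0.05 s, during which the arm holds its last target. There are 200 camera calls.

## Task

Pull the drying cabinet's drawer open, take every brush head off the keyhole rack (slide it along its slot to the wide end, then lift it free) and put it in the drawer, then push the drawer fully shut. After that pick up the orange stylus, press the recessed red start button fully in with its tip, and lay the stylus flat back on its cork pad; leave everything else on the table where it is.

Things in the scene. Friction and masses are not known exactly. Their poses are not given: they have to be found in the camera images.
- rack: Fixed rack: level 6 mm plate 120 x 264 mm, top 58 mm above the table, over a wooden base (top 20 mm up). Origin: centre of the underside on the table, z up. Four keyhole slots along x at y = -96, -32, 32, 96 mm: narrow part 12 mm wide from x = -10 to +45 mm; wide end, a 40 x 40 mm square opening centred at x = -30 mm (robot side). Heads come up only through the wide ends.
- head0: Loose blue brush head, 60 mm tall, 60 g: puck 32 mm across, 16 thick; neck 8 across, 14 long; cylindrical knob 20 across, 30 tall on top. Origin: centre of the puck's underside; z along its axis to the knob. It hangs in the rack: knob resting on the plate, neck in a slot's narrow part (rack x about +26 to +38 mm), puck below the plate, 8 mm clear of the base. May be absent.
- head1: Loose yellow brush head, 60 mm tall, 60 g: puck 32 mm across, 16 thick; neck 8 across, 14 long; cylindrical knob 20 across, 30 tall on top. Origin: centre of the puck's underside; z along its axis to the knob. It hangs in the rack: knob resting on the plate, neck in a slot's narrow part (rack x about +26 to +38 mm), puck below the plate, 8 mm clear of the base. May be absent.
- head2: Loose green brush head, 60 mm tall, 60 g: puck 32 mm across, 16 thick; neck 8 across, 14 long; cylindrical knob 20 across, 30 tall on top. Origin: centre of the puck's underside; z along its axis to the knob. It hangs in the rack: knob resting on the plate, neck in a slot's narrow part (rack x about +26 to +38 mm), puck below the plate, 8 mm clear of the base. May be absent.
- head3: Loose red brush head, 60 mm tall, 60 g: puck 32 mm across, 16 thick; neck 8 across, 14 long; cylindrical knob 20 across, 30 tall on top. Origin: centre of the puck's underside; z along its axis to the knob. It hangs in the rack: knob resting on the plate, neck in a slot's narrow part (rack x about +26 to +38 mm), puck below the plate, 8 mm clear of the base. May be absent.
- cabinet: Fixed white drying cabinet, 170 (x) x 300 (y) x 100 (z) mm. Origin: centre of the underside, z up; the front face is at x = -85 mm and looks along -x, towards the robot. The drawer takes its +y part, a grey control panel its -y part (y -150 to -50 mm) with the recessed start button.
- drawer (a joint): Drawer of the cabinet, in m: 0 shut, 0.12 fully open; it slides out along the cabinet's -x, takes about 2 N and stays where it is left. Its front panel is 178 mm wide, 12 mm thick and reaches 82 mm above the table.
- drawer_in (a point): Centre of the drawer's inner floor, moving with the drawer, axes as the cabinet's; 12 mm above the table. The inside reaches 60 mm either way along x and 83 mm either way along y; side and rear walls are 33 mm high, the front panel 70 mm, above this floor. With the drawer fully open the cabinet's front face lies 60 mm beyond this point along +x; the bay's ceiling is 73 mm above the floor.
- drawer_handle (a point): Middle of the drawer's steel handle bar, moving with the drawer: a round bar 12 mm thick and 100 mm long along the cabinet's y, 60 mm above the table, its axis 50 mm in front of the drawer's front panel, on two posts 44 mm either side of the middle.
- button (a joint): Start button, in m: 0 at rest, 0.005 fully pressed; it is pushed along the cabinet's +x against a spring (about 0.5 N at first, 4.2 N fully pressed) and springs back.
- button_face (a point): Centre of the red start button's face (12 mm across), moving with it; 50 mm above the table, 6 mm inside a 16 mm square recess with an orange frame in the panel's front, at y = -100 mm in the cabinet's frame. An orange stripe along x on the cabinet's top lies straight above it.
- pad: Fixed cork pad, 150 (x) x 90 (y) x 2 mm, on which the stylus lies. Origin: centre of its underside, z up.
- stylus: Loose stylus, 40 g: an orange square bar handle 80 x 16 x 16 mm with a steel tip rod 6 mm thick and 45 mm long at its +x end. Origin: centre of the handle; x runs along it towards the tip.
- stylus_tip (a point): End of the stylus's tip rod, 85 mm from the handle's centre along the stylus's x.
- weight: Bystander: steel spindle weight, 52 mm across, 42 mm tall; origin under its centre.
- jar: Bystander: milky glass jar with metal lid, 66 mm across, 92 mm tall; origin under its centre.
- drying_peg: Bystander: wooden drying peg on a round foot, 52 mm across, 87 mm tall; origin under its centre.
- brush_handle: Bystander: aluminium brush handle lying on the table along its x, 130 mm long (from -50 to +80 mm), 26 mm thick; origin on the table.
- cleaner: Bystander: amber bottle, 56 mm across, 150 mm tall; origin under its centre.
Mind the look-alikes: they are no part of the job. Of the things like the stylus, leave any that is black, purple or white; of the rest the smaller one is meant.

How it is judged:
On the way, in this order (a step that is already met when the one before it is completed fails the run):
1. every brush head lies or stands in the open drawer (x of head0 in the frame of drawer_in between -0.062 and 0.065 m and y of head0 in the frame of drawer_in between -0.085 and 0.085 m and z of head0 in the frame of drawer_in between -0.008 and 0.035 m and x of head1 in the frame of drawer_in between -0.062 and 0.065 m and y of head1 in the frame of drawer_in between -0.085 and 0.085 m and z of head1 in the frame of drawer_in between -0.008 and 0.035 m and x of head2 in the frame of drawer_in between -0.062 and 0.065 m and y of head2 in the frame of drawer_in between -0.085 and 0.085 m and z of head2 in the frame of drawer_in between -0.008 and 0.035 m and x of head3 in the frame of drawer_in between -0.062 and 0.065 m and y of head3 in the frame of drawer_in between -0.085 and 0.085 m and z of head3 in the frame of drawer_in between -0.008 and 0.035 m and value of joint drawer above 0.05 m), for 0.2 s.
2. the drawer is pushed shut with the brush heads in it (x of head0 in the frame of drawer_in between -0.062 and 0.065 m and y of head0 in the frame of drawer_in between -0.085 and 0.085 m and z of head0 in the frame of drawer_in between -0.008 and 0.035 m and x of head1 in the frame of drawer_in between -0.062 and 0.065 m and y of head1 in the frame of drawer_in between -0.085 and 0.085 m and z of head1 in the frame of drawer_in between -0.008 and 0.035 m and x of head2 in the frame of drawer_in between -0.062 and 0.065 m and y of head2 in the frame of drawer_in between -0.085 and 0.085 m and z of head2 in the frame of drawer_in between -0.008 and 0.035 m and x of head3 in the frame of drawer_in between -0.062 and 0.065 m and y of head3 in the frame of drawer_in between -0.085 and 0.085 m and z of head3 in the frame of drawer_in between -0.008 and 0.035 m and value of joint drawer below 0.008 m), for 0.2 s.
3. the start button is pressed in with the stylus tip, the drawer shut (value of joint button above 0.004 m and distance between stylus_tip and button_face below 0.009 m and value of joint drawer below 0.008 m), for 0.1 s.
At the end, for the whole second after the job is handed in: Every brush head is inside the drawer, the drawer is shut (within 8 mm), the button has sprung back, and the stylus lies flat and still with the middle of its handle over the cork pad (within 10 mm of its edge) (all of step 2 and value of joint button below 0.002 m and x of stylus in the frame of pad between -0.085 and 0.085 m and y of stylus in the frame of pad between -0.055 and 0.055 m and z of stylus in the frame of pad below 0.016 m and angle between stylus's own x axis and vertical between 1.4 and 1.74 rad and linear speed of stylus below 0.02 m/s); the robot touches nothing.
It fails at once if a bystander is pushed more than 40 mm or tipped over (distance of any of weight, jar, drying_peg, brush_handle, cleaner from where it was at the start of the episode above 0.04 m or angle between any of weight, jar, drying_peg, brush_handle, cleaner's own z axis and vertical above 0.6 rad).
It fails at once if the button is pressed before the drawer is shut (value of joint button above 0.003 m and value of joint drawer above 0.03 m).
Of head0, head1, head2, head3 only 2 to 4 are there at a start; the rules pass over those that are not, and their reading is None.
At some moment in a run one of stylus may be knocked a few centimetres aside while the robot is not near it.
Once in a run the grip may slacken for a moment while it holds something.
It also fails if it takes over 210 s, if anything falls off the work surface, if the arm or the gripper's body presses on something with over 40 N, if the wrist force passes 120 N, or if a joint passes its speed limit or range.

## Working session

There is one attempt and no reset: what is moved stays moved. The work goes in short steps, Python scripts to look and compute and a tool call to move; the robot and the scene stay as the last step left them, time stands still between calls to the robot, and variables do not carry over. Pictures are saved under pics/ and viewed, about 12 in all and at most 16, crops included, and the job is handed in when it is done.

Besides the shell and the picture viewer there is one more tool, called after "Emit:" by a JSON object that holds its "fn" and its "kwargs", one argument or row to a line. carry_out: Moves the arm, as the interface text tells. Shift numbers are shares of 0.5 m and turn numbers shares of 1.5 rad, none past 1 either way. Its arguments: {"type":"object","properties":{"offset":{"type":"array","items":{"type":"array","items":{"type":"number","minimum":-1,"maximum":1}}},"turn":{"type":"array","items":{"type":"array","items":{"type":"number","minimum":-1,"maximum":1}}},"hand":{"type":"number"},"force":{"type":"number"}},"required":["offset","turn"]}

```bash
mkdir -p pics; cat > h.py <<'E'
import numpy as np, cv2
from bench import r, imaging, look_for, outline_of
from scipy.spatial.transform import Rotation as Ro
def save(f,name,crop=None,s=1):
    im=cv2.cvtColor(f["pixels"],cv2.COLOR_RGB2BGR)
    if crop: im=im[crop[1]:crop[3],crop[0]:crop[2]]
    if s!=1: im=cv2.resize(im,None,fx=s,fy=s,interpolation=cv2.INTER_CUBIC)
    cv2.imwrite("pics/"+name,im)
def W(f,p): return np.array(f["R"]).T@(np.array(p)-np.array(f["t"]))
def P(f,X):
    c=np.array(f["R"])@np.array(X)+np.array(f["t"]); return np.array([f["fx"]*c[0]/c[2]+f["cx"],f["fy"]*c[1]/c[2]+f["cy"]])
def ray(f,u,v,z):
    R=np.array(f["R"]);o=-R.T@np.array(f["t"]);d=R.T@np.array([(u-f["cx"])/f["fx"],(v-f["cy"])/f["fy"],1.]);return o+d*(z-o[2])/d[2]
def find(q,cam,f,m=0.3):
    for d in look_for(q,cam)[:5]:
        if d["score"]>m:
            w=W(f,d["xyz"]);print(q,cam,round(d["score"],2),w.round(3),P(f,w).round(0))
def st():
    o=r.get_obs();print({k:np.round(o[k],3).tolist() for k in("clock","joints","tcp_pos","orientation","contact_force","grip_width")});return o
def plan(pos,yaw=None,Rt=None):
    "offset/turn for target pose from present pose (tool axes)"
    o=r.get_obs();R=Ro.from_rotvec(o["orientation"]);print("off",((R.inv().apply(np.array(pos)-o["tcp_pos"]))/0.5).round(4))
    if yaw is not None: Rt=Ro.from_euler('z',yaw)*Ro.from_euler('x',np.pi)
    if Rt is not None: print("turn",((R.inv()*Rt).as_rotvec()/1.5).round(4))
E
python3 - <<'E'
from h import *
st()
print(Ro.from_rotvec(r.get_obs()["orientation"]).as_matrix().round(2))
for c in("top","side"):
    f=imaging.grab_frame(c);save(f,c+"0.png",s=1.4)
    print(c,f["fx"],(-np.array(f["R"]).T@f["t"]).round(2))
    for q in["rack","head0","head1","head2","head3","cabinet","drawer","drawer_handle","button_face","pad","stylus","stylus_tip"]: find(q,c,f)
E
```

```text
{'clock': 0.0, 'joints': [1.075, 0.478, 0.022, 1.556, -0.011, 1.109, -0.083], 'tcp_pos': [0.255, -0.624, 0.244], 'orientation': [-3.081, -0.605, 0.001], 'contact_force': [-0.057, 0.306, -0.463], 'grip_width': 0.085}
[[ 0.93  0.38 -0.  ]
 [ 0.38 -0.93  0.  ]
 [-0.   -0.   -1.  ]]
top 491.8740556559173 [ 0.22 -0.06  1.31]
rack top 0.88 [ 0.518 -0.281  0.059] [370. 190.]
head0 top 0.55 [ 0.533 -0.244  0.088] [358. 181.]
head1 top 0.55 [ 0.533 -0.244  0.088] [358. 181.]
head2 top 0.55 [ 0.533 -0.244  0.088] [358. 181.]
head3 top 0.55 [ 0.533 -0.244  0.088] [358. 181.]
drawer top 0.87 [0.573 0.301 0.057] [148. 165.]
drawer top 0.31 [ 0.505 -0.026  0.002] [272. 197.]
drawer_handle top 0.89 [0.576 0.296 0.059] [150. 164.]
pad top 0.63 [ 0.505 -0.026  0.003] [273. 197.]
stylus top 0.83 [ 0.298 -0.477  0.025] [445. 277.]
stylus top 0.76 [ 0.28  -0.204  0.02 ] [339. 282.]
stylus top 0.71 [0.364 0.295 0.018] [149. 246.]
stylus top 0.55 [ 0.485 -0.021  0.018] [270. 203.]
stylus top 0.52 [0.178 0.34  0.016] [127. 318.]
stylus_tip top 0.88 [ 0.285 -0.203  0.023] [339. 280.]
stylus_tip top 0.82 [ 0.293 -0.481  0.021] [446. 279.]
stylus_tip top 0.65 [ 0.477 -0.021  0.021] [270. 206.]
stylus_tip top 0.65 [0.179 0.339 0.015] [128. 318.]
side 484.86119445282594 [ 0.22 -1.04  1.09]
rack side 0.66 [ 0.518 -0.306  0.057] [323. 261.]
cabinet side 0.71 [0.652 0.2   0.104] [318. 127.]
drawer side 0.66 [0.572 0.29  0.053] [288. 127.]
drawer_handle side 0.76 [0.571 0.291 0.054] [287. 126.]
pad side 0.75 [ 0.511 -0.032  0.004] [294. 203.]
stylus side 0.86 [ 0.336 -0.508  0.022] [274. 351.]
stylus side 0.74 [ 0.483 -0.027  0.017] [285. 201.]
stylus side 0.6 [0.364 0.293 0.015] [230. 143.]
stylus_tip side 0.71 [ 0.481 -0.024  0.015] [284. 201.]
stylus_tip side 0.64 [ 0.335 -0.505  0.016] [273. 351.]
stylus_tip side 0.49 [ 0.705 -0.185  0.024] [371. 224.]
stylus_tip side 0.47 [0.364 0.292 0.013] [230. 144.]
```

View pics/top0.png

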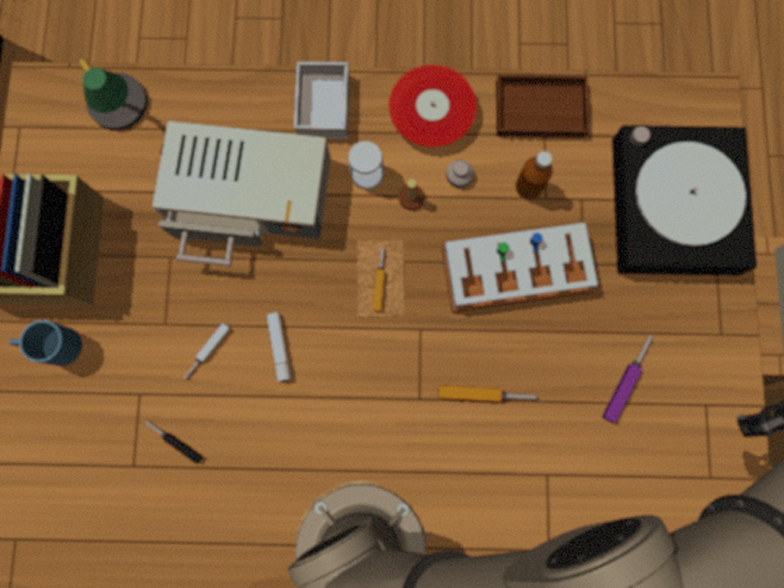

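View pics/side0.png

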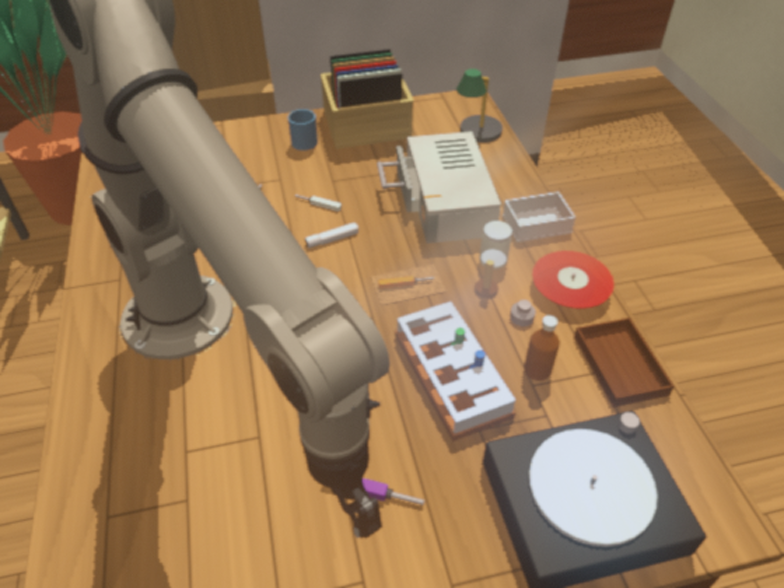

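The top image shows two heads on the rack, green at (503,248) and blue at (537,239); red and yellow are absent. The orange stylus is on the pad at (380,280), with a larger orange look-alike at (485,395), so the smaller one on the cork pad is meant. The drawer handle bar is at about (205,261).

```bash
python3 - <<'E'
from h import *
f=imaging.grab_frame("top")
hsv=cv2.cvtColor(f["pixels"],cv2.COLOR_RGB2HSV)
def blob(lo,hi,box,z,n):
    m=cv2.inRange(hsv,lo,hi);k=np.zeros_like(m);x0,y0,x1,y1=[int(b/1.4) for b in box];k[y0:y1,x0:x1]=m[y0:y1,x0:x1]
    ys,xs=np.nonzero(k);c=(xs.mean(),ys.mean());print(n,len(xs),np.round(c,1),ray(f,*c,z).round(4));return xs,ys
blob((40,80,40),(85,255,255),(485,235,520,268),.08,"green")
blob((100,90,40),(130,255,255),(520,228,555,255),.08,"blue")
xs,ys=blob((10,150,120),(25,255,255),(372,272,388,312),.016,"stylus handle")
for n,pts,z in(("rack",[(446,244),(590,226),(598,288),(455,308)],.058),("cab",[(168,124),(327,137),(320,224),(156,205)],.1),("handle",[(180,259),(230,264)],.066),("stripe",[(290,202),(287,224)],.1),("pad",[(358,240),(405,241),(403,316),(356,315)],.002),("panel",[(164,225),(258,235)],.082),("stytip",[(382,249)],.01),("stybutt",[(378,310)],.016)):
    print(n,[ray(f,u/1.4,v/1.4,z)[:2].round(3).tolist() for u,v in pts])
save(f,"crop1.png",(100,80,450,240),2.28)
# rack min-area rect
m=cv2.inRange(hsv,(0,0,150),(179,60,255));k=np.zeros_like(m);k[150:225,310:435]=m[150:225,310:435]
print(cv2.minAreaRect(np.argwhere(k)[:,::-1].astype(np.float32)), [ray(f,*p,.058)[:2].round(3).tolist() for p in cv2.boxPoints(cv2.minAreaRect(np.argwhere(k)[:,::-1].astype(np.float32)))])
E
```

```text
green 57 [358.8 178.3] [ 0.5425 -0.2487  0.08  ]
blue 57 [382.7 171.7] [ 0.561  -0.3102  0.08  ]
stylus handle 226 [269.9 207.7] [ 0.4739 -0.0201  0.016 ]
rack [[0.557, -0.147], [0.597, -0.417], [0.478, -0.428], [0.436, -0.164]]
cab [[0.769, 0.378], [0.748, 0.079], [0.579, 0.085], [0.61, 0.387]]
handle [[0.518, 0.347], [0.51, 0.253]]
stripe [[0.62, 0.142], [0.578, 0.145]]
pad [[0.577, 0.022], [0.577, -0.071], [0.428, -0.069], [0.429, 0.021]]
panel [[0.578, 0.376], [0.562, 0.201]]
stytip [[0.558, -0.026]]
stybutt [[0.437, -0.021]]
((371.9800109863281, 187.86000061035156), (45.82051086425781, 101.82337188720703), 81.8698959350586) [[0.562, -0.146], [0.606, -0.411], [0.485, -0.424], [0.442, -0.164]]
```

View pics/crop1.png

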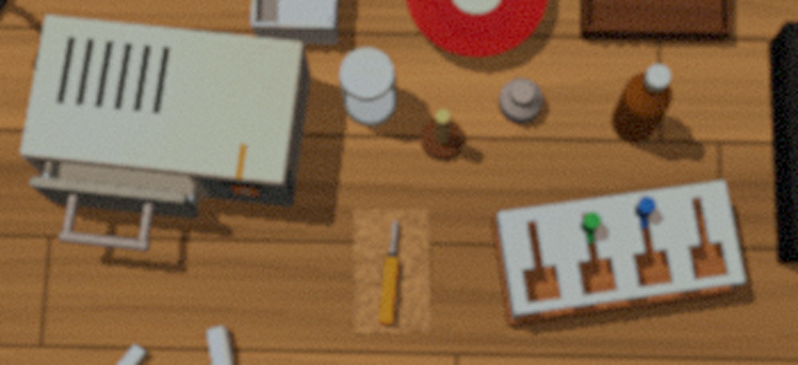

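```bash
python3 - <<'E'
from h import *
plan((.47,-.29,.30),1.72)
E
```

```text
off [ 0.6509 -0.4577 -0.1094]
turn [ 0.      0.     -0.8882]
```

Emit:
{"fn": "carry_out", "kwargs": {
  "offset": [
    [0.65,-0.458,-0.11],
    [0.65,-0.458,-0.11],
    [0.65,-0.458,-0.11],
    [0.65,-0.458,-0.11],
    [0.65,-0.458,-0.11],
    [0.65,-0.458,-0.11],
    [0.65,-0.458,-0.11],
    [0.65,-0.458,-0.11]
  ],
  "turn": [
    [0,0,-0.888],
    [0,0,-0.888],
    [0,0,-0.888],
    [0,0,-0.888],
    [0,0,-0.888],
    [0,0,-0.888],
    [0,0,-0.888],
    [0,0,-0.888]
  ]
}}

```text
clock: 2.15
tcp_pos: [0.4696, -0.2894, 0.3008]
orientation: [2.195, 2.246, -0.0]
contact_force: [1.3, -0.2, 0.4]
grip_width: 0.0855
```

```bash
python3 - <<'E'
from h import *
st();plan((.47,-.29,.30),1.72)
f=imaging.grab_frame("wrist");save(f,"w1.png",s=1.2);print((-np.array(f["R"]).T@f["t"]).round(3),f["fx"],np.array(f["R"]).round(2))
E
```

```text
{'clock': 2.15, 'joints': [0.744, 0.248, -0.364, 1.767, 0.097, 1.143, 0.372], 'tcp_pos': [0.47, -0.289, 0.301], 'orientation': [2.195, 2.246, -0.0], 'contact_force': [1.264, -0.206, 0.408], 'grip_width': 0.085}
off [-0.0012  0.0009  0.0016]
turn [ 0.0004  0.0005 -0.0842]
[ 0.468 -0.215  0.429] 341.2336491321017 [[ 1.    0.02 -0.  ]
 [ 0.02 -0.96  0.29]
 [ 0.01 -0.29 -0.96]]
```

View pics/w1.png

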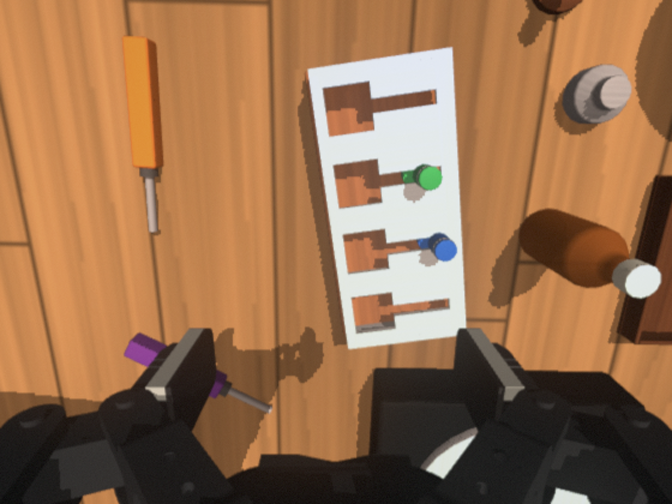

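The wrist view shows the plate with corners at about (308,68), (451,47), (467,334), (349,348), green knob (429,177) and blue knob (444,247). I'll fit the rack pose from this.

```bash
cat >> h.py <<'E'
def rackfit(f,c0):
    from scipy.optimize import least_squares
    px=np.array(c0,float)
    g=cv2.cvtColor(f["pixels"],cv2.COLOR_RGB2GRAY)
    px=cv2.cornerSubPix(g,px.astype(np.float32).reshape(-1,1,2),(5,5),(-1,-1),(3,30,.01)).reshape(-1,2)
    L=[(-.06,.132),(.06,.132),(.06,-.132),(-.06,-.132)]
    fun=lambda p:np.concatenate([P(f,[p[0]+x*np.cos(p[2])-y*np.sin(p[2]),p[1]+x*np.sin(p[2])+y*np.cos(p[2]),.058])-q for (x,y),q in zip(L,px)])
    s=least_squares(fun,[.52,-.286,.15]);print("rack",s.x.round(4),"res px",s.fun.round(1),px.round(1).tolist());return s.x
E
python3 - <<'E'
from h import *
f=imaging.grab_frame("wrist")
x=rackfit(f,np.array([(308,68),(451,47),(467,334),(349,348)])/1.2)
hsv=cv2.cvtColor(f["pixels"],cv2.COLOR_RGB2HSV)
c,s=np.cos(x[2]),np.sin(x[2])
for n,lo,hi,cc in(("g",(45,120,60),(75,255,255),(429,177)),("b",(105,120,60),(125,255,255),(444,247))):
    m=cv2.inRange(hsv,lo,hi);nn,l,sta,cen=cv2.connectedComponentsWithStats(m);i=l[int(cc[1]/1.2),int(cc[0]/1.2)]
    print(n,sta[i],cen[i])
    # top-of-knob disc near right side of blob
    for z in(.075,.088):
        p=ray(f,*cen[i],z);d=p[:2]-x[:2];print(z,p.round(4),"rack",np.round([c*d[0]+s*d[1],-s*d[0]+c*d[1]],4))
for y in(.096,.032,-.032,-.096):
  print(P(f,[x[0]+c*-.03-s*y,x[1]+s*-.03+c*y,.058])*1.2, P(f,[x[0]+c*.045-s*y,x[1]+s*.045+c*y,.058])*1.2)
E
```

```text
rack [ 0.533  -0.2754  0.1759] res px [ 1.3  1.1 -0.6 -1.5 -0.5  0.1 -0.3  0.4] [[256.70001220703125, 56.70000076293945], [378.29998779296875, 41.79999923706055], [389.20001220703125, 278.29998779296875], [290.79998779296875, 290.0]]
g [     0      0    560    420 234942] [279.42320658 209.55534557]
0.075 [ 0.4787 -0.3085  0.075 ] rack [-0.0592 -0.0231]
0.088 [ 0.4784 -0.3048  0.088 ] rack [-0.0588 -0.0193]
b [     0      0    560    420 234932] [279.40870124 209.49118468]
0.075 [ 0.4787 -0.3084  0.075 ] rack [-0.0592 -0.023 ]
0.088 [ 0.4784 -0.3047  0.088 ] rack [-0.0588 -0.0193]
[350.47677958 109.56936249] [437.77733662  97.12772178]
[359.13112153 184.04606436] [442.12225631 172.74727484]
[366.96582292 251.46918245] [446.05293817 241.15737835]
[374.0920596  312.79546321] [449.62592597 303.34212764]
```

Emit:
{"fn": "carry_out", "kwargs": {
  "offset": [
    [0,0,0],
    [0,0,0],
    [0,0,0],
    [0,0,0]
  ],
  "turn": [
    [0,0,-0.084],
    [0,0,-0.084],
    [0,0,-0.084],
    [0,0,-0.084]
  ]
}}

```text
clock: 2.65
tcp_pos: [0.4685, -0.2916, 0.3]
orientation: [-2.061, -2.371, 0.0]
contact_force: [-0.7, 0.5, 0.1]
grip_width: 0.0853
```

```bash
python3 - <<'E'
from h import *
st()
f=imaging.grab_frame("wrist");t=imaging.grab_frame("top");s=imaging.grab_frame("side")
save(f,"w2.png",(200,0,480,330),1.8)
print((-np.array(f["R"]).T@f["t"]).round(4))
x0=[.533,-.2754,.176]
L=[(-.06,.132),(.06,.132),(.06,-.132),(-.06,-.132)]
def corners(f,x): return [P(f,[x[0]+a*np.cos(x[2])-b*np.sin(x[2]),x[1]+a*np.sin(x[2])+b*np.cos(x[2]),.058]) for a,b in L]
print("pred",np.round(corners(f,x0),1).tolist())
rackfit(f,corners(f,x0))
rackfit(t,np.array([(446,244),(590,226),(598,288),(455,308)])[[0,0,1,2]]/1.4 if 0 else np.array([(455,308),(446,244),(590,226),(598,288)])/1.4)
rackfit(s,np.array([(398,319),(453,303),(512,402),(449,428)])/1.4)
for fr,n,u,v in((t,"g",503,248),(t,"b",537,239),(s,"g",460,333),(s,"b",479,355)): print(n,ray(fr,u/1.4,v/1.4,.088).round(4))
E
```

```text
{'clock': 2.65, 'joints': [0.761, 0.251, -0.38, 1.766, 0.102, 1.143, 0.489], 'tcp_pos': [0.469, -0.292, 0.3], 'orientation': [-2.061, -2.371, 0.0], 'contact_force': [-0.746, 0.459, 0.097], 'grip_width': 0.085}
[ 0.4584 -0.2176  0.4286]
pred [[280.2, 43.8], [402.4, 38.9], [387.3, 280.6], [287.9, 283.8]]
rack [ 0.5322 -0.2755  0.1808] res px [-1.5  0.4  1.7 -0.2 -0.1 -0.2 -0.1  0.2] [[280.20001220703125, 43.79999923706055], [399.29998779296875, 38.70000076293945], [387.29998779296875, 280.6000061035156], [287.8999938964844, 283.79998779296875]]
rack [ 0.5194 -0.2884  0.1331] res px [ 0.3 -0.4  2.1  0.  -2.1  0.1 -0.2  0.3] [[325.29998779296875, 217.89999389648438], [317.6000061035156, 172.6999969482422], [421.3999938964844, 161.39999389648438], [427.1000061035156, 205.6999969482422]]
rack [ 0.5202 -0.2892  0.1431] res px [-0.4  0.4  0.   1.2 -2.1  2.2  2.3 -3.2] [[283.29998779296875, 227.1999969482422], [321.5, 214.8000030517578], [368.1000061035156, 285.20001220703125], [320.70001220703125, 305.70001220703125]]
g [ 0.5434 -0.2488  0.088 ]
b [ 0.5615 -0.311   0.088 ]
g [ 0.546  -0.2566  0.088 ]
b [ 0.5643 -0.3158  0.088 ]
```

View pics/w2.png

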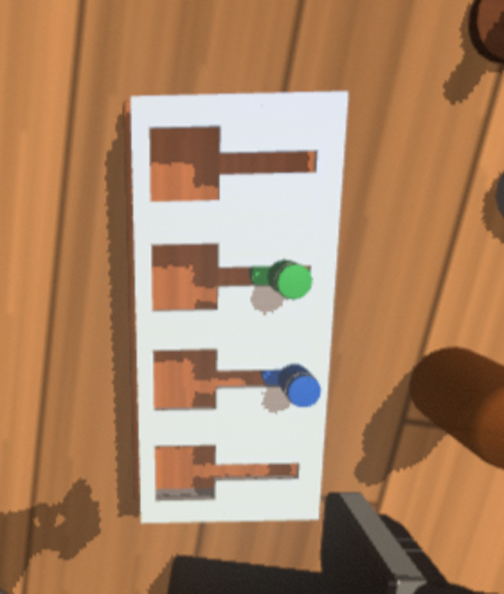

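```bash
sed -i 's/^    px=cv2.cornerSubPix.*$//; s/^    g=cv2.cvtColor(f\["pixels"\],cv2.COLOR_RGB2GRAY)$//' h.py; python3 - <<'E'
from h import *
f=imaging.grab_frame("wrist");save(f,"w2b.png",(200,0,480,330),1.8)
a=cv2.imread("pics/w2.png").astype(int);b=cv2.imread("pics/w2b.png").astype(int);print("diff",np.abs(a-b).mean())
x=rackfit(f,np.array([(131,97),(348,91),(319,519),(141,521)])/1.8+[200,0])
c,s=np.cos(x[2]),np.sin(x[2])
for n,u,v in(("g",294,280),("b",304,386)):
    p=ray(f,u/1.8+200,v/1.8,.088);d=p[:2]-x[:2];print(n,p.round(4),"rack",np.round([c*d[0]+s*d[1],-s*d[0]+c*d[1]],4))
for y in(.096,.032,-.032,-.096):
  for X in(-.03,.045): w=[x[0]+c*X-s*y,x[1]+s*X+c*y,.058];print(y,X,np.round(w,4),((P(f,w)-[200,0])*1.8).round(0))
t=imaging.grab_frame("top");xx=rackfit(t,np.array([(455,308),(446,244),(590,226),(598,288)])/1.4)
E
```

```text
diff 1.627608759553204
rack [ 0.5251 -0.2859  0.1633] res px [-0.3 -0.5  0.3 -0.1 -0.1  0.   0.1  0.8] [[272.8, 53.9], [393.3, 50.6], [377.2, 288.3], [278.3, 289.4]]
g [ 0.5472 -0.2487  0.088 ] rack [0.0279 0.0331]
b [ 0.566  -0.3077  0.088 ] rack [ 0.0368 -0.0282]
0.096 -0.03 [ 0.4798 -0.1961  0.058 ] [185. 164.]
0.096 0.045 [ 0.5539 -0.1839  0.058 ] [317. 161.]
0.032 -0.03 [ 0.4903 -0.2592  0.058 ] [185. 278.]
0.032 0.045 [ 0.5643 -0.247   0.058 ] [311. 275.]
-0.032 -0.03 [ 0.5007 -0.3224  0.058 ] [185. 380.]
-0.032 0.045 [ 0.5747 -0.3102  0.058 ] [305. 377.]
-0.096 -0.03 [ 0.5111 -0.3855  0.058 ] [185. 473.]
-0.096 0.045 [ 0.5851 -0.3733  0.058 ] [299. 471.]
rack [ 0.517  -0.2889  0.1457] res px [ 1.1 -0.9  1.   0.  -2.3  0.4  0.2  0.6] [[325.0, 220.0], [318.6, 174.3], [421.4, 161.4], [427.1, 205.7]]
```

```bash
python3 - <<'E'
from h import *
plan((.50,.19,.32),1.486)
E
```

```text
off [ 0.944   0.1982 -0.0398]
turn [-0.      0.      0.1512]
```

Emit:
{"fn": "carry_out", "kwargs": {
  "offset": [
    [0.944,0.198,-0.04],
    [0.944,0.198,-0.04],
    [0.944,0.198,-0.04],
    [0.944,0.198,-0.04],
    [0.944,0.198,-0.04],
    [0.944,0.198,-0.04],
    [0.944,0.198,-0.04],
    [0.944,0.198,-0.04]
  ],
  "turn": [
    [0,0,0.151],
    [0,0,0.151],
    [0,0,0.151],
    [0,0,0.151],
    [0,0,0.151],
    [0,0,0.151],
    [0,0,0.151],
    [0,0,0.151]
  ]
}}

```text
clock: 3.7
tcp_pos: [0.494, 0.108, 0.317]
orientation: [2.313, 2.125, 0.001]
contact_force: [1.4, 0.1, -0.4]
grip_width: 0.0855
```

Emit:
{"fn": "carry_out", "kwargs": {
  "offset": [
    [0.06,0.01,0],
    [0.06,0.01,0],
    [0.06,0.01,0],
    [0.06,0.01,0],
    [0.06,0.01,0]
  ],
  "turn": [
    [0,0,0],
    [0,0,0],
    [0,0,0],
    [0,0,0],
    [0,0,0]
  ]
}}

```text
clock: 4.2
tcp_pos: [0.5018, 0.1338, 0.3165]
orientation: [2.315, 2.123, -0.001]
contact_force: [0.4, -0.7, -1.0]
grip_width: 0.0855
```

```bash
python3 - <<'E'
from h import *
st()
f=imaging.grab_frame("wrist");save(f,"w3.png",s=1.4)
for q in("drawer_handle","button_face","cabinet","drawer"): find(q,"wrist",f)
E
```

```text
{'clock': 4.2, 'joints': [0.181, 0.215, -0.649, 1.8, 0.141, 1.174, -0.598], 'tcp_pos': [0.502, 0.134, 0.316], 'orientation': [2.315, 2.123, -0.001], 'contact_force': [0.387, -0.702, -0.998], 'grip_width': 0.085}
drawer_handle wrist 0.85 [0.571 0.263 0.062] [335.  48.]
button_face wrist 0.7 [ 0.485 -0.014  0.016] [276. 277.]
button_face wrist 0.53 [0.57  0.268 0.058] [334.  43.]
cabinet wrist 0.95 [0.656 0.211 0.102] [434.  92.]
cabinet wrist 0.5 [0.706 0.022 0.088] [465. 264.]
drawer wrist 0.62 [0.57  0.265 0.059] [334.  47.]
```

View pics/w3.png

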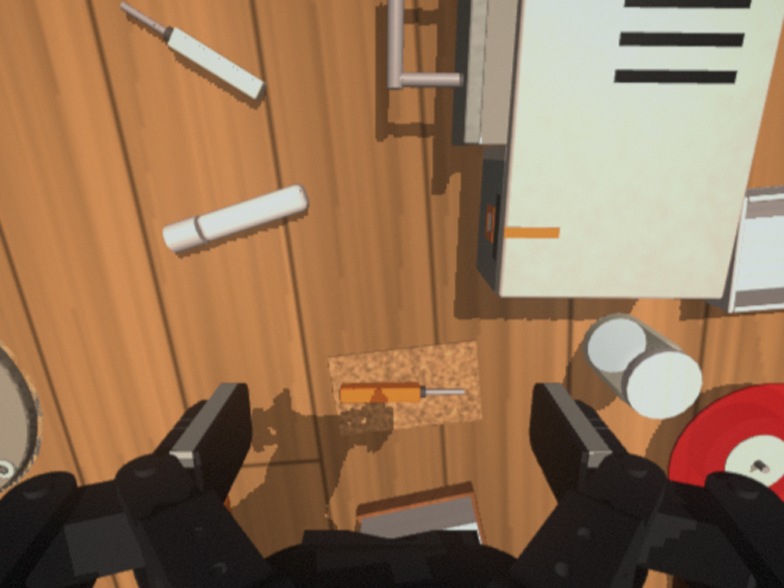

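The wrist view shows the cabinet's near front top corner at (499,296), the front top edge running to (521,0), the stripe at (505..560,232), the handle's near end at (395,85) and the panel front top edge at (464,143). The stylus lies on the pad at (400,393).

```bash
python3 - <<'E'
from h import *
f=imaging.grab_frame("wrist")
g=lambda u,v,z:ray(f,u/1.4,v/1.4,z)[:2]
A=g(499,296,.1);B=g(521,2,.1);C=g(722,298,.1)
d=B-A;yaw=np.arctan2(-d[0],d[1]);e=C-A;print("yaw",yaw,np.arctan2(e[1],e[0]),"front corner",A,"depth",np.hypot(*e))
xa=lambda y:np.array([np.cos(y),np.sin(y)])
s=g(505,232,.1);print("stripe",s, "along",np.dot(s-A,d/np.hypot(*d)))
for n,u,v,z in(("bar end",396,85,.062),("bar hi",397,5,.062),("panel",464,143,.082),("panelhi",471,2,.082),("stip",465,392,.010),("shandleL",340,394,.012),("shandleR",421,393,.012)):
    p=g(u,v,z);D=p-A;print(n,p.round(4),"cab rel A x,y",np.round([D@xa(yaw),D@[-np.sin(yaw),np.cos(yaw)]],4))
print("pad",[g(u,v,.002).round(3).tolist() for u,v in((329,357),(477,342),(482,416),(341,434))])
E
```

```text
yaw -0.08975074054664404 -0.0937999086108986 front corner [0.58098027 0.10012764] depth 0.16831861065173023
stripe [0.58618876 0.14822296] along 0.04836857842083165
bar end [0.5163 0.2572] cab rel A x,y [-0.0785  0.1506]
bar hi [0.5212 0.3089] cab rel A x,y [-0.0783  0.2026]
panel [0.5617 0.2121] cab rel A x,y [-0.0293  0.1098]
panelhi [0.5699 0.3013] cab rel A x,y [-0.0291  0.1993]
stip [ 0.5638 -0.0271] cab rel A x,y [-0.0057 -0.1283]
shandleL [ 0.4378 -0.0177] cab rel A x,y [-0.1321 -0.1302]
shandleR [ 0.5193 -0.0234] cab rel A x,y [-0.0504 -0.1286]
pad [[0.43, 0.019], [0.579, 0.023], [0.582, -0.061], [0.432, -0.07]]
```

```bash
python3 - <<'E'
from h import *
plan((.5207,.3062,.14),1.481)
E
```

```text
off [0.344  0.009  0.3533]
turn [0.0001 0.0001 0.0037]
```

Emit:
{"fn": "carry_out", "kwargs": {
  "offset": [
    [0.344,0.009,0.1],
    [0.344,0.009,0.2],
    [0.344,0.009,0.353],
    [0.344,0.009,0.353],
    [0.344,0.009,0.353],
    [0.344,0.009,0.353],
    [0.344,0.009,0.353],
    [0.344,0.009,0.353]
  ],
  "turn": [
    [0,0,0.004],
    [0,0,0.004],
    [0,0,0.004],
    [0,0,0.004],
    [0,0,0.004],
    [0,0,0.004],
    [0,0,0.004],
    [0,0,0.004]
  ],
  "hand": 0.5
}}

```text
clock: 5.3
tcp_pos: [0.5216, 0.3061, 0.1416]
orientation: [2.319, 2.118, 0.003]
contact_force: [-0.6, -0.4, -0.3]
grip_width: 0.0427
```

```bash
python3 - <<'E'
from h import *
st();plan((.5207,.3062,.055),1.481)
f=imaging.grab_frame("wrist");save(f,"w4.png")
for q in("drawer_handle",): find(q,"wrist",f)
E
```

```text
{'clock': 5.3, 'joints': [-0.175, 0.551, -0.617, 1.789, 0.391, 0.923, -1.052], 'tcp_pos': [0.522, 0.306, 0.142], 'orientation': [2.319, 2.118, 0.003], 'contact_force': [-0.556, -0.439, -0.259], 'grip_width': 0.043}
off [-1.000e-04 -2.100e-03  1.732e-01]
turn [ 0.0012 -0.0003 -0.0006]
drawer_handle wrist 0.7 [0.579 0.325 0.057] [365. 193.]
```

View pics/w4.png

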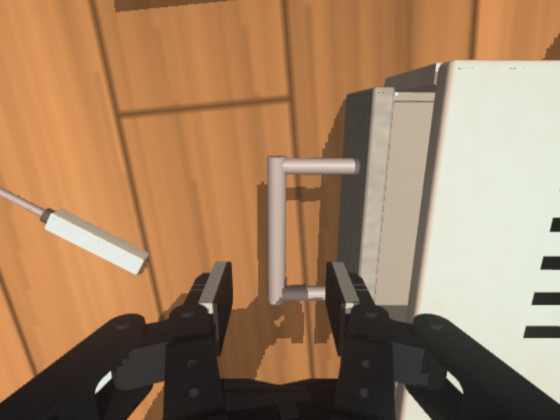

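The bar (x≈277 px) sits between the fingers (217 and 344 px). I'll go down, grip and pull.

Emit:
{"fn": "carry_out", "kwargs": {
  "offset": [
    [0,-0.002,0.06],
    [0,-0.002,0.12],
    [0,-0.002,0.173],
    [0,-0.002,0.173]
  ],
  "turn": [
    [0,0,0],
    [0,0,0],
    [0,0,0],
    [0,0,0]
  ]
}}

```text
clock: 5.8
tcp_pos: [0.5189, 0.3043, 0.0521]
orientation: [2.32, 2.118, -0.006]
contact_force: [-0.5, 0.3, -0.6]
grip_width: 0.0428
```

Emit:
{"fn": "carry_out", "kwargs": {
  "offset": [
    [0,0,0],
    [0,0,0],
    [0,0,0],
    [0,0,0],
    [0,0,0]
  ],
  "turn": [
    [0,0,0],
    [0,0,0],
    [0,0,0],
    [0,0,0],
    [0,0,0]
  ],
  "hand": 1,
  "force": 40
}}

```text
clock: 6.3
tcp_pos: [0.5209, 0.3074, 0.056]
orientation: [2.318, 2.118, 0.005]
contact_force: [-0.1, -1.7, 7.8]
grip_width: 0.0106
```

Emit:
{"fn": "carry_out", "kwargs": {
  "offset": [
    [0,-0.03,0],
    [0,-0.06,0],
    [0,-0.09,0],
    [0,-0.12,0],
    [0,-0.15,0],
    [0,-0.18,0],
    [0,-0.2,0],
    [0,-0.2,0]
  ],
  "turn": [
    [0,0,0],
    [0,0,0],
    [0,0,0],
    [0,0,0],
    [0,0,0],
    [0,0,0],
    [0,0,0],
    [0,0,0]
  ]
}}

```text
clock: 7.1
tcp_pos: [0.4195, 0.317, 0.056]
orientation: [2.316, 2.121, 0.005]
contact_force: [-1.7, -2.4, 11.6]
grip_width: 0.0104
```

Emit:
{"fn": "carry_out", "kwargs": {
  "offset": [
    [0,-0.004,0],
    [0,-0.004,0],
    [0,-0.004,0]
  ],
  "turn": [
    [0,0,0],
    [0,0,0],
    [0,0,0]
  ]
}}

```text
clock: 7.4
tcp_pos: [0.4189, 0.317, 0.0559]
orientation: [2.318, 2.119, 0.006]
contact_force: [-0.4, -2.0, 11.7]
grip_width: 0.0105
```

Emit:
{"fn": "carry_out", "kwargs": {
  "offset": [
    [0,0,0],
    [0,0,0],
    [0,0,-0.05],
    [0,0,-0.12],
    [0,0,-0.2],
    [0,0,-0.28],
    [0,0,-0.36],
    [0,0,-0.36]
  ],
  "turn": [
    [0,0,0],
    [0,0,0],
    [0,0,0],
    [0,0,0],
    [0,0,0],
    [0,0,0],
    [0,0,0],
    [0,0,0]
  ],
  "hand": 0.5
}}

```text
clock: 8.2
tcp_pos: [0.4197, 0.3183, 0.2391]
orientation: [2.318, 2.119, 0.015]
contact_force: [0.4, -0.4, -0.0]
grip_width: 0.0427
```

```bash
python3 - <<'E'
from h import *
st();plan((.5475,-.16,.22),1.734);plan((.5475,-.2498,.22),1.734)
E
```

```text
{'clock': 8.2, 'joints': [-0.169, 0.316, -0.719, 1.884, 0.245, 1.021, -1.081], 'tcp_pos': [0.42, 0.318, 0.239], 'orientation': [2.318, 2.119, 0.015], 'contact_force': [0.375, -0.351, -0.014], 'grip_width': 0.043}
off [-0.9302  0.3398  0.0349]
turn [ 0.0053 -0.0034 -0.1684]
off [-1.1091  0.3558  0.0339]
turn [ 0.0053 -0.0034 -0.1684]
```

Emit:
{"fn": "carry_out", "kwargs": {
  "offset": [
    [-0.93,0.34,0.035],
    [-0.93,0.34,0.035],
    [-0.93,0.34,0.035],
    [-0.93,0.34,0.035],
    [-0.93,0.34,0.035],
    [-0.93,0.34,0.035],
    [-0.93,0.34,0.035],
    [-0.93,0.34,0.035]
  ],
  "turn": [
    [0.005,-0.003,-0.168],
    [0.005,-0.003,-0.168],
    [0.005,-0.003,-0.168],
    [0.005,-0.003,-0.168],
    [0.005,-0.003,-0.168],
    [0.005,-0.003,-0.168],
    [0.005,-0.003,-0.168],
    [0.005,-0.003,-0.168]
  ]
}}

```text
clock: 9.0
tcp_pos: [0.5195, -0.0674, 0.2192]
orientation: [-2.032, -2.392, 0.014]
contact_force: [0.9, 0.9, -0.5]
grip_width: 0.0428
```

```bash
python3 - <<'E'
from h import *
st();plan((.5475,-.2498,.15),1.734)
E
```

```text
{'clock': 9.0, 'joints': [0.493, 0.318, -0.584, 1.906, 0.213, 0.986, -0.025], 'tcp_pos': [0.519, -0.067, 0.219], 'orientation': [-2.032, -2.392, 0.014], 'contact_force': [0.928, 0.919, -0.49], 'grip_width': 0.043}
off [-0.3685 -0.0026  0.1398]
turn [-0.0057  0.0024 -0.0004]
```

Emit:
{"fn": "carry_out", "kwargs": {
  "offset": [
    [-0.368,-0.003,0.14],
    [-0.368,-0.003,0.14],
    [-0.368,-0.003,0.14],
    [-0.368,-0.003,0.14],
    [-0.368,-0.003,0.14],
    [-0.368,-0.003,0.14],
    [-0.368,-0.003,0.14]
  ],
  "turn": [
    [-0.006,0.002,0],
    [-0.006,0.002,0],
    [-0.006,0.002,0],
    [-0.006,0.002,0],
    [-0.006,0.002,0],
    [-0.006,0.002,0],
    [-0.006,0.002,0]
  ]
}}

```text
clock: 9.7
tcp_pos: [0.5477, -0.2458, 0.1503]
orientation: [2.031, 2.396, 0.002]
contact_force: [0.6, 0.6, 0.2]
grip_width: 0.0427
```

```bash
python3 - <<'E'
from h import *
st();plan((.5475,-.2498,.077),1.734)
f=imaging.grab_frame("wrist");save(f,"w5.png")
find("head2","wrist",f)
E
```

```text
{'clock': 9.7, 'joints': [0.683, 0.504, -0.482, 1.8, 0.287, 0.906, 0.238], 'tcp_pos': [0.548, -0.246, 0.15], 'orientation': [2.031, 2.396, 0.002], 'contact_force': [0.573, 0.613, 0.245], 'grip_width': 0.043}
off [-0.0079 -0.0019  0.1466]
turn [ 0.0008 -0.0003  0.0008]
head2 wrist 0.87 [ 0.55  -0.25   0.089] [281. 247.]
head2 wrist 0.74 [ 0.564 -0.302  0.082] [288. 318.]
```

View pics/w5.png

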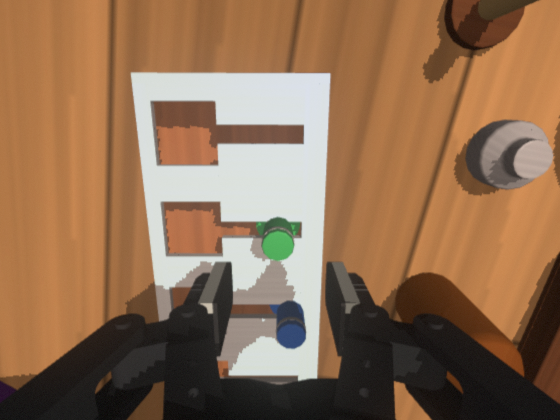

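The green knob (278,243) is centred between the fingers. I'll go down, grip and slide.

Emit:
{"fn": "carry_out", "kwargs": {
  "offset": [
    [-0.008,-0.002,0.05],
    [-0.008,-0.002,0.09],
    [-0.008,-0.002,0.12],
    [-0.008,-0.002,0.135],
    [-0.008,-0.002,0.144],
    [-0.008,-0.002,0.144]
  ],
  "turn": [
    [0,0,0],
    [0,0,0],
    [0,0,0],
    [0,0,0],
    [0,0,0],
    [0,0,0]
  ]
}}

```text
clock: 10.4
tcp_pos: [0.5475, -0.2514, 0.0784]
orientation: [2.032, 2.394, 0.001]
contact_force: [-1.1, -0.4, 0.6]
grip_width: 0.0428
```

Emit:
{"fn": "carry_out", "kwargs": {
  "offset": [
    [0,0,0],
    [0,0,0],
    [0,0,0],
    [0,0,0],
    [0,0,0]
  ],
  "turn": [
    [0,0,0],
    [0,0,0],
    [0,0,0],
    [0,0,0],
    [0,0,0]
  ],
  "hand": 1,
  "force": 40
}}

```text
clock: 10.9
tcp_pos: [0.5479, -0.2519, 0.0792]
orientation: [2.032, 2.392, 0.001]
contact_force: [-1.5, 0.0, 6.1]
grip_width: 0.0188
```

```bash
python3 - <<'E'
from h import *
st();plan((.4903,-.2592,.081),1.734)
E
```

```text
{'clock': 10.9, 'joints': [0.658, 0.598, -0.441, 1.838, 0.349, 0.78, 0.196], 'tcp_pos': [0.548, -0.252, 0.079], 'orientation': [2.032, 2.392, 0.001], 'contact_force': [-1.459, 0.034, 6.087], 'grip_width': 0.019}
off [ 0.0042 -0.1161 -0.0038]
turn [ 0.0015  0.0009 -0.0006]
```

Emit:
{"fn": "carry_out", "kwargs": {
  "offset": [
    [0,0,-0.005],
    [0.001,-0.025,-0.006],
    [0.002,-0.05,-0.006],
    [0.002,-0.075,-0.006],
    [0.002,-0.1,-0.006],
    [0.002,-0.117,-0.006],
    [0.002,-0.117,-0.006]
  ],
  "turn": [
    [0,0,0],
    [0,0,0],
    [0,0,0],
    [0,0,0],
    [0,0,0],
    [0,0,0],
    [0,0,0]
  ]
}}

```text
clock: 11.6
tcp_pos: [0.4876, -0.2609, 0.0812]
orientation: [2.036, 2.393, -0.001]
contact_force: [0.0, -1.1, -1.0]
grip_width: 0.0183
```

```bash
python3 - <<'E'
from h import *
st();plan((.4903,-.2592,.20),1.734)
E
```

```text
{'clock': 11.6, 'joints': [0.732, 0.533, -0.451, 1.955, 0.34, 0.728, 0.239], 'tcp_pos': [0.488, -0.261, 0.081], 'orientation': [2.036, 2.393, -0.001], 'contact_force': [0.006, -1.069, -0.96], 'grip_width': 0.018}
off [ 0.0024  0.0059 -0.2377]
turn [-0.0003  0.0004 -0.0015]
```

Lift slowly at first, watching the force.

Emit:
{"fn": "carry_out", "kwargs": {
  "offset": [
    [0.002,0.003,0],
    [0.002,0.004,-0.03],
    [0.002,0.004,-0.06],
    [0.002,0.004,-0.1],
    [0.002,0.004,-0.16],
    [0.002,0.004,-0.22],
    [0.002,0.004,-0.25],
    [0.002,0.004,-0.25]
  ],
  "turn": [
    [0,0,0],
    [0,0,0],
    [0,0,0],
    [0,0,0],
    [0,0,0],
    [0,0,0],
    [0,0,0],
    [0,0,0]
  ]
}}

```text
clock: 12.4
tcp_pos: [0.4929, -0.2593, 0.2093]
orientation: [2.029, 2.389, 0.003]
contact_force: [0.3, -0.2, -1.5]
grip_width: 0.0183
```

```bash
python3 - <<'E'
from h import *
st()
A=np.array([.581,.1001]);xa=np.array([.996,-.0896]);ya=np.array([.0896,.996])
for n,x,y in(("green",-.065,.16),("blue",-.065,.24)):
    p=A+x*xa+y*ya;print(n,p);plan((*p,.20),1.481)
f=imaging.grab_frame("wrist");save(f,"w6.png")
E
```

```text
{'clock': 12.4, 'joints': [0.791, 0.367, -0.52, 1.855, 0.219, 0.969, 0.338], 'tcp_pos': [0.493, -0.259, 0.209], 'orientation': [2.029, 2.389, 0.003], 'contact_force': [0.292, -0.209, -1.517], 'grip_width': 0.018}
green [0.530596 0.265284]
off [1.0231 0.2441 0.016 ]
turn [0.004  0.0022 0.1683]
blue [0.537764 0.344964]
off [1.1781 0.2841 0.0156]
turn [0.004  0.0022 0.1683]
```

Emit:
{"fn": "carry_out", "kwargs": {
  "offset": [
    [0.95,0.13,0.01],
    [0.95,0.13,0.01],
    [0.95,0.13,0.01],
    [0.95,0.13,0.01],
    [0.95,0.13,0.01],
    [0.95,0.2,0.01],
    [0.95,0.22,0.01],
    [0.95,0.225,0.01]
  ],
  "turn": [
    [0.004,0.002,0.168],
    [0.004,0.002,0.168],
    [0.004,0.002,0.168],
    [0.004,0.002,0.168],
    [0.004,0.002,0.168],
    [0.004,0.002,0.168],
    [0.004,0.002,0.168],
    [0.004,0.002,0.168]
  ]
}}

```text
clock: 13.25
tcp_pos: [0.5073, 0.1402, 0.2005]
orientation: [-2.314, -2.116, 0.007]
contact_force: [1.6, -0.1, 0.1]
grip_width: 0.0186
```

```bash
python3 - <<'E'
from h import *
st();plan((.5306,.2653,.16),1.481)
E
```

```text
{'clock': 13.25, 'joints': [0.143, 0.357, -0.644, 1.917, 0.254, 0.956, -0.709], 'tcp_pos': [0.507, 0.14, 0.201], 'orientation': [-2.314, -2.116, 0.007], 'contact_force': [1.625, -0.134, 0.07], 'grip_width': 0.019}
off [0.2533 0.0246 0.081 ]
turn [-0.005  -0.0006  0.0002]
```

Emit:
{"fn": "carry_out", "kwargs": {
  "offset": [
    [0.253,0.025,0],
    [0.253,0.025,0],
    [0.253,0.025,0.04],
    [0.253,0.025,0.08],
    [0.253,0.025,0.08],
    [0.253,0.025,0.08],
    [0.253,0.025,0.08]
  ],
  "turn": [
    [-0.005,0,0],
    [-0.005,0,0],
    [-0.005,0,0],
    [-0.005,0,0],
    [-0.005,0,0],
    [-0.005,0,0],
    [-0.005,0,0]
  ]
}}

```text
clock: 13.95
tcp_pos: [0.5323, 0.2628, 0.1626]
orientation: [2.319, 2.118, 0.005]
contact_force: [0.3, 0.1, -1.0]
grip_width: 0.0185
```

```bash
python3 - <<'E'
from h import *
st();plan((.5306,.2653,.067),1.481)
f=imaging.grab_frame("wrist");save(f,"w7.png")
E
```

```text
{'clock': 13.95, 'joints': [-0.093, 0.507, -0.623, 1.802, 0.358, 0.944, -0.959], 'tcp_pos': [0.532, 0.263, 0.163], 'orientation': [2.319, 2.118, 0.005], 'contact_force': [0.265, 0.147, -1.036], 'grip_width': 0.018}
off [ 0.0043 -0.0043  0.1912]
turn [ 0.0018 -0.0011 -0.0007]
```

View pics/w7.png

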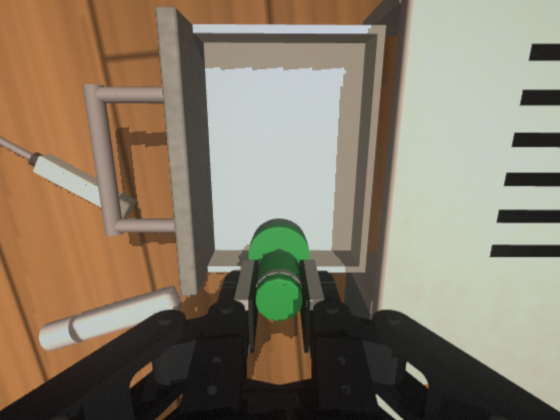

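Emit:
{"fn": "carry_out", "kwargs": {
  "offset": [
    [0.004,-0.004,0.06],
    [0.004,-0.004,0.11],
    [0.004,-0.004,0.15],
    [0.004,-0.004,0.18],
    [0.004,-0.004,0.195],
    [0.004,-0.004,0.195]
  ],
  "turn": [
    [0,0,0],
    [0,0,0],
    [0,0,0],
    [0,0,0],
    [0,0,0],
    [0,0,0]
  ]
}}

```text
clock: 14.6
tcp_pos: [0.5304, 0.2657, 0.0645]
orientation: [2.319, 2.119, 0.004]
contact_force: [0.6, -0.6, 0.1]
grip_width: 0.0187
```

Emit:
{"fn": "carry_out", "kwargs": {
  "offset": [
    [0,0,0],
    [0,0,0],
    [0,0,0],
    [0,0,-0.03],
    [0,0,-0.09],
    [0,0,-0.18],
    [0,0,-0.28],
    [0,0,-0.28]
  ],
  "turn": [
    [0,0,0],
    [0,0,0],
    [0,0,0],
    [0,0,0],
    [0,0,0],
    [0,0,0],
    [0,0,0],
    [0,0,0]
  ],
  "hand": 0.5
}}

```text
clock: 15.4
tcp_pos: [0.5332, 0.2689, 0.2134]
orientation: [2.316, 2.118, 0.025]
contact_force: [-0.8, -0.2, 0.3]
grip_width: 0.0427
```

```bash
python3 - <<'E'
from h import *
st();plan((.5666,-.22,.20),1.734)
f=imaging.grab_frame("wrist");find("head2","wrist",f);f=imaging.grab_frame("top");find("head2","top",f);find("head0","top",f)
E
```

```text
{'clock': 15.4, 'joints': [-0.075, 0.451, -0.652, 1.758, 0.318, 1.022, -0.932], 'tcp_pos': [0.533, 0.269, 0.213], 'orientation': [2.316, 2.118, 0.025], 'contact_force': [-0.795, -0.207, 0.268], 'grip_width': 0.043}
off [-0.9682  0.1535  0.0197]
turn [ 0.0097 -0.0051 -0.1683]
head2 wrist 0.62 [0.535 0.271 0.048] [278. 197.]
```

Emit:
{"fn": "carry_out", "kwargs": {
  "offset": [
    [-0.968,0.1,0.02],
    [-0.968,0.1,0.02],
    [-0.968,0.1,0.02],
    [-0.968,0.1,0.02],
    [-0.968,0.1,0.02],
    [-0.968,0.1,0.02],
    [-0.968,0.1,0.02],
    [-0.968,0.1,0.02]
  ],
  "turn": [
    [0.01,-0.005,-0.168],
    [0.01,-0.005,-0.168],
    [0.01,-0.005,-0.168],
    [0.01,-0.005,-0.168],
    [0.01,-0.005,-0.168],
    [0.01,-0.005,-0.168],
    [0.01,-0.005,-0.168],
    [0.01,-0.005,-0.168]
  ]
}}

```text
clock: 16.45
tcp_pos: [0.5342, -0.136, 0.1946]
orientation: [-2.029, -2.389, 0.021]
contact_force: [0.8, 0.4, -0.0]
grip_width: 0.0428
```

```bash
python3 - <<'E'
from h import *
st();plan((.5666,-.3115,.16),1.734)
f=imaging.grab_frame("top");find("cleaner","top",f);f=imaging.grab_frame("wrist");find("cleaner","wrist",f);find("head0","wrist",f)
E
```

```text
{'clock': 16.45, 'joints': [0.62, 0.404, -0.613, 1.863, 0.284, 0.976, 0.043], 'tcp_pos': [0.534, -0.136, 0.195], 'orientation': [-2.029, -2.389, 0.021], 'contact_force': [0.803, 0.364, -0.031], 'grip_width': 0.043}
off [-0.3566  0.0082  0.0702]
turn [-0.0102  0.0021 -0.0003]
cleaner top 0.69 [ 0.681 -0.308  0.096] [382. 125.]
cleaner wrist 0.74 [ 0.667 -0.302  0.078] [402. 402.]
cleaner wrist 0.73 [ 0.562 -0.3    0.059] [287. 369.]
head0 wrist 0.53 [ 0.563 -0.299  0.066] [288. 374.]
```

Emit:
{"fn": "carry_out", "kwargs": {
  "offset": [
    [-0.357,0.008,0.07],
    [-0.357,0.008,0.07],
    [-0.357,0.008,0.07],
    [-0.357,0.008,0.07],
    [-0.357,0.008,0.07],
    [-0.357,0.008,0.07],
    [-0.357,0.008,0.07]
  ],
  "turn": [
    [-0.01,0.002,0],
    [-0.01,0.002,0],
    [-0.01,0.002,0],
    [-0.01,0.002,0],
    [-0.01,0.002,0],
    [-0.01,0.002,0],
    [-0.01,0.002,0]
  ]
}}

```text
clock: 17.4
tcp_pos: [0.5686, -0.3065, 0.1616]
orientation: [2.028, 2.398, 0.003]
contact_force: [-0.7, -0.1, -0.4]
grip_width: 0.043
```

```bash
python3 - <<'E'
from h import *
st();plan((.5666,-.3115,.078),1.734)
f=imaging.grab_frame("wrist");save(f,"w8.png");find("head0","wrist",f)
E
```

```text
{'clock': 17.4, 'joints': [0.782, 0.57, -0.536, 1.677, 0.335, 0.986, 0.295], 'tcp_pos': [0.569, -0.306, 0.162], 'orientation': [2.028, 2.398, 0.003], 'contact_force': [-0.659, -0.103, -0.36], 'grip_width': 0.043}
off [-0.0093 -0.0059  0.1672]
turn [ 0.0016 -0.0002  0.0023]
head0 wrist 0.61 [ 0.563 -0.306  0.084] [270. 230.]
```

View pics/w8.png

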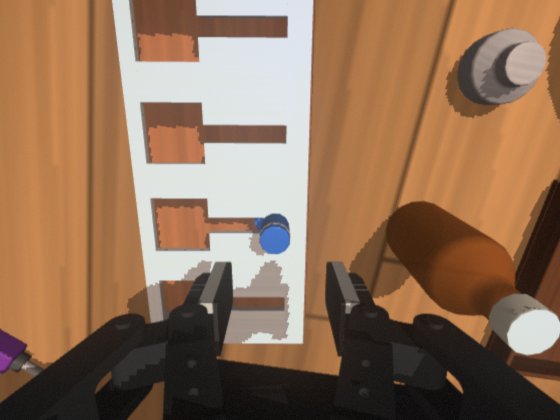

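The blue knob (274,236) lies in between the fingers; the bottle is clear.

Emit:
{"fn": "carry_out", "kwargs": {
  "offset": [
    [-0.009,-0.007,0.06],
    [-0.009,-0.007,0.11],
    [-0.009,-0.007,0.14],
    [-0.009,-0.007,0.155],
    [-0.009,-0.007,0.165],
    [-0.009,-0.007,0.165]
  ],
  "turn": [
    [0,0,0],
    [0,0,0],
    [0,0,0],
    [0,0,0],
    [0,0,0],
    [0,0,0]
  ]
}}

```text
clock: 18.1
tcp_pos: [0.5656, -0.3145, 0.0792]
orientation: [2.032, 2.393, 0.001]
contact_force: [-0.6, -0.3, -0.2]
grip_width: 0.043
```

Emit:
{"fn": "carry_out", "kwargs": {
  "offset": [
    [0,0,0],
    [0,0,0],
    [0,0,0],
    [0,0,0],
    [0,0,0]
  ],
  "turn": [
    [0,0,0],
    [0,0,0],
    [0,0,0],
    [0,0,0],
    [0,0,0]
  ],
  "hand": 1,
  "force": 40
}}

```text
clock: 18.6
tcp_pos: [0.5659, -0.3151, 0.0802]
orientation: [2.031, 2.391, 0.002]
contact_force: [-2.0, 0.7, 6.0]
grip_width: 0.0184
```

```bash
python3 - <<'E'
from h import *
st();plan((.5007,-.3224,.082),1.734)
E
```

```text
{'clock': 18.6, 'joints': [0.762, 0.666, -0.492, 1.724, 0.4, 0.849, 0.254], 'tcp_pos': [0.566, -0.315, 0.08], 'orientation': [2.031, 2.391, 0.002], 'contact_force': [-2.039, 0.716, 6.011], 'grip_width': 0.018}
off [ 0.0067 -0.1311 -0.0042]
turn [ 0.0023  0.0015 -0.0005]
```

Emit:
{"fn": "carry_out", "kwargs": {
  "offset": [
    [0,0,-0.005],
    [0.001,-0.025,-0.006],
    [0.003,-0.05,-0.006],
    [0.004,-0.075,-0.006],
    [0.005,-0.1,-0.006],
    [0.005,-0.125,-0.006],
    [0.005,-0.129,-0.006],
    [0.005,-0.129,-0.006]
  ],
  "turn": [
    [0,0,0],
    [0,0,0],
    [0,0,0],
    [0,0,0],
    [0,0,0],
    [0,0,0],
    [0,0,0],
    [0,0,0]
  ]
}}

```text
clock: 19.4
tcp_pos: [0.5006, -0.3232, 0.082]
orientation: [2.033, 2.392, 0.001]
contact_force: [0.4, 0.4, -0.1]
grip_width: 0.0187
```

```bash
python3 - <<'E'
from h import *
st();plan((.5007,-.3224,.2),1.734)
E
```

```text
{'clock': 19.4, 'joints': [0.847, 0.597, -0.503, 1.851, 0.392, 0.791, 0.299], 'tcp_pos': [0.501, -0.323, 0.082], 'orientation': [2.033, 2.392, 0.001], 'contact_force': [0.382, 0.371, -0.088], 'grip_width': 0.019}
off [ 0.0012  0.0009 -0.236 ]
turn [ 0.0012  0.0009 -0.001 ]
```

Emit:
{"fn": "carry_out", "kwargs": {
  "offset": [
    [0,0,-0.02],
    [0,0,-0.04],
    [0,0,-0.07],
    [0,0,-0.11],
    [0,0,-0.17],
    [0,0,-0.23],
    [0,0,-0.25],
    [0,0,-0.25]
  ],
  "turn": [
    [0,0,0],
    [0,0,0],
    [0,0,0],
    [0,0,0],
    [0,0,0],
    [0,0,0],
    [0,0,0],
    [0,0,0]
  ]
}}

```text
clock: 20.2
tcp_pos: [0.5022, -0.3231, 0.2094]
orientation: [2.029, 2.39, 0.002]
contact_force: [0.3, 0.4, -0.6]
grip_width: 0.0183
```

```bash
python3 - <<'E'
from h import *
st();plan((.51,.14,.21),1.481)
E
```

```text
{'clock': 20.2, 'joints': [0.904, 0.443, -0.572, 1.759, 0.278, 1.014, 0.392], 'tcp_pos': [0.502, -0.323, 0.209], 'orientation': [2.029, 2.39, 0.002], 'contact_force': [0.287, 0.369, -0.621], 'grip_width': 0.018}
off [ 0.9114  0.1655 -0.0042]
turn [0.0038 0.0023 0.1683]
```

Emit:
{"fn": "carry_out", "kwargs": {
  "offset": [
    [0.911,0.165,-0.004],
    [0.911,0.165,-0.004],
    [0.911,0.165,-0.004],
    [0.911,0.165,-0.004],
    [0.911,0.165,-0.004],
    [0.911,0.165,-0.004],
    [0.911,0.165,-0.004],
    [0.911,0.165,-0.004]
  ],
  "turn": [
    [0.004,0.002,0.168],
    [0.004,0.002,0.168],
    [0.004,0.002,0.168],
    [0.004,0.002,0.168],
    [0.004,0.002,0.168],
    [0.004,0.002,0.168],
    [0.004,0.002,0.168],
    [0.004,0.002,0.168]
  ]
}}

```text
clock: 21.0
tcp_pos: [0.5065, 0.0788, 0.2072]
orientation: [-2.315, -2.116, 0.005]
contact_force: [0.9, -0.5, 0.4]
grip_width: 0.0189
```

```bash
python3 - <<'E'
from h import *
st();plan((.5378,.345,.17),1.481)
E
```

```text
{'clock': 21.0, 'joints': [0.301, 0.334, -0.689, 1.939, 0.253, 0.961, -0.598], 'tcp_pos': [0.506, 0.079, 0.207], 'orientation': [-2.315, -2.116, 0.005], 'contact_force': [0.929, -0.505, 0.355], 'grip_width': 0.019}
off [0.5357 0.0153 0.0748]
turn [-0.0039 -0.0006  0.0002]
```

Emit:
{"fn": "carry_out", "kwargs": {
  "offset": [
    [0.536,0.015,0],
    [0.536,0.015,0],
    [0.536,0.015,0],
    [0.536,0.015,0],
    [0.536,0.015,0.02],
    [0.536,0.015,0.07],
    [0.536,0.015,0.075],
    [0.536,0.015,0.075]
  ],
  "turn": [
    [-0.004,0,0],
    [-0.004,0,0],
    [-0.004,0,0],
    [-0.004,0,0],
    [-0.004,0,0],
    [-0.004,0,0],
    [-0.004,0,0],
    [-0.004,0,0]
  ]
}}

```text
clock: 21.8
tcp_pos: [0.5376, 0.3427, 0.1688]
orientation: [-2.317, -2.121, 0.003]
contact_force: [0.0, -0.7, -0.9]
grip_width: 0.0183
```

```bash
python3 - <<'E'
from h import *
st();plan((.5378,.345,.065),1.481)
f=imaging.grab_frame("wrist");save(f,"w9.png")
E
```

```text
{'clock': 21.8, 'joints': [-0.19, 0.582, -0.668, 1.683, 0.41, 1.023, -1.084], 'tcp_pos': [0.538, 0.343, 0.169], 'orientation': [-2.317, -2.121, 0.003], 'contact_force': [0.04, -0.692, -0.889], 'grip_width': 0.018}
off [0.0049 0.0003 0.2076]
turn [-0.001   0.001   0.0009]
```

View pics/w9.png

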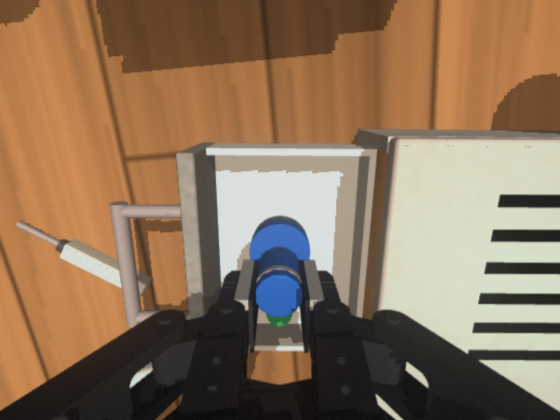

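The blue head hangs over the open drawer's far half, with green in the near half at (280,318). Lowering it.

Emit:
{"fn": "carry_out", "kwargs": {
  "offset": [
    [0.005,0,0.06],
    [0.005,0,0.12],
    [0.005,0,0.16],
    [0.005,0,0.195],
    [0.005,0,0.208],
    [0.005,0,0.208]
  ],
  "turn": [
    [0,0,0],
    [0,0,0],
    [0,0,0],
    [0,0,0],
    [0,0,0],
    [0,0,0]
  ]
}}

```text
clock: 22.45
tcp_pos: [0.5394, 0.3453, 0.0669]
orientation: [2.319, 2.118, 0.003]
contact_force: [0.3, -0.1, -0.6]
grip_width: 0.0184
```

Emit:
{"fn": "carry_out", "kwargs": {
  "offset": [
    [0,0,0],
    [0,0,0],
    [0,0,0],
    [0,0,-0.03],
    [0,0,-0.09],
    [0,0,-0.18],
    [0,0,-0.26],
    [0,0,-0.26]
  ],
  "turn": [
    [0,0,0],
    [0,0,0],
    [0,0,0],
    [0,0,0],
    [0,0,0],
    [0,0,0],
    [0,0,0],
    [0,0,0]
  ],
  "hand": 0.5
}}

```text
clock: 23.25
tcp_pos: [0.5414, 0.3491, 0.2052]
orientation: [2.317, 2.119, 0.022]
contact_force: [0.4, 0.7, 0.7]
grip_width: 0.0429
```

```bash
python3 - <<'E'
from h import *
st();plan((.4189,.317,.15),1.481)
f=imaging.grab_frame("top");save(f,"t2.png",(100,80,240,200),3)
for q in("head0","drawer_handle"):find(q,"top",f)
f=imaging.grab_frame("wrist");save(f,"w10.png");find("head0","wrist",f)
E
```

```text
{'clock': 23.25, 'joints': [-0.182, 0.548, -0.687, 1.648, 0.388, 1.071, -1.07], 'tcp_pos': [0.541, 0.349, 0.205], 'orientation': [2.317, 2.119, 0.022], 'contact_force': [0.354, 0.716, 0.711], 'grip_width': 0.043}
off [-0.0868 -0.2394  0.107 ]
turn [ 0.0071 -0.0063  0.0004]
head0 top 0.7 [ 0.514 -0.028  0.   ] [273. 194.]
drawer_handle top 0.75 [ 0.513 -0.035  0.002] [276. 195.]
drawer_handle top 0.65 [0.452 0.353 0.069] [124. 210.]
head0 wrist 0.72 [0.539 0.358 0.049] [278. 189.]
head0 wrist 0.61 [0.535 0.275 0.046] [281. 277.]
```

View pics/w10.png

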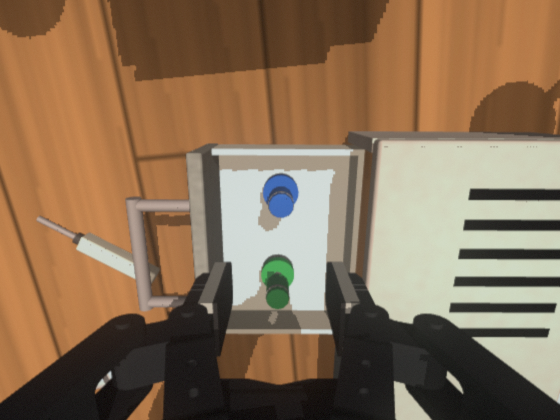

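Both heads, blue (280,195) and green (278,280), stand in the drawer. Back to the handle.

Emit:
{"fn": "carry_out", "kwargs": {
  "offset": [
    [-0.087,-0.239,0],
    [-0.087,-0.239,0],
    [-0.087,-0.239,0.05],
    [-0.087,-0.239,0.107],
    [-0.087,-0.239,0.107],
    [-0.087,-0.239,0.107]
  ],
  "turn": [
    [0.007,-0.006,0],
    [0.007,-0.006,0],
    [0.007,-0.006,0],
    [0.007,-0.006,0],
    [0.007,-0.006,0],
    [0.007,-0.006,0]
  ]
}}

```text
clock: 24.1
tcp_pos: [0.4162, 0.3133, 0.143]
orientation: [-2.317, -2.118, 0.021]
contact_force: [0.1, 0.4, 0.4]
grip_width: 0.0425
```

```bash
python3 - <<'E'
from h import *
st();plan((.4189,.317,.056),1.481)
E
```

```text
{'clock': 24.1, 'joints': [-0.188, 0.454, -0.716, 1.969, 0.382, 0.87, -1.199], 'tcp_pos': [0.416, 0.313, 0.143], 'orientation': [-2.317, -2.118, 0.021], 'contact_force': [0.11, 0.431, 0.441], 'grip_width': 0.043}
off [0.0094 0.0066 0.1739]
turn [-0.0069  0.0056  0.0002]
```

Emit:
{"fn": "carry_out", "kwargs": {
  "offset": [
    [0.006,0.005,0.03],
    [0.006,0.005,0.08],
    [0.006,0.005,0.12],
    [0.006,0.005,0.155],
    [0.006,0.005,0.17],
    [0.006,0.005,0.17]
  ],
  "turn": [
    [0,0,0],
    [0,0,0],
    [0,0,0],
    [0,0,0],
    [0,0,0],
    [0,0,0]
  ]
}}

```text
clock: 24.7
tcp_pos: [0.4182, 0.3157, 0.0576]
orientation: [-2.317, -2.118, 0.02]
contact_force: [-0.8, -0.1, -0.3]
grip_width: 0.0425
```

Emit:
{"fn": "carry_out", "kwargs": {
  "offset": [
    [0,0,0],
    [0,0,0],
    [0,0,0],
    [0,0,0],
    [0,0,0]
  ],
  "turn": [
    [0,0,0],
    [0,0,0],
    [0,0,0],
    [0,0,0],
    [0,0,0]
  ],
  "hand": 1
}}

```text
clock: 25.2
tcp_pos: [0.4188, 0.3162, 0.0593]
orientation: [-2.318, -2.119, 0.015]
contact_force: [0.1, -1.2, 6.8]
grip_width: 0.0106
```

Emit:
{"fn": "carry_out", "kwargs": {
  "offset": [
    [0,0.02,0],
    [0,0.05,0],
    [0,0.085,0],
    [0,0.12,0],
    [0,0.155,0],
    [0,0.19,0],
    [0,0.22,0],
    [0,0.234,0]
  ],
  "turn": [
    [0,0,0],
    [0,0,0],
    [0,0,0],
    [0,0,0],
    [0,0,0],
    [0,0,0],
    [0,0,0],
    [0,0,0]
  ]
}}

```text
clock: 26.0
tcp_pos: [0.5373, 0.305, 0.0593]
orientation: [2.32, 2.117, -0.014]
contact_force: [-2.7, -2.7, 14.3]
grip_width: 0.0103
```

Emit:
{"fn": "carry_out", "kwargs": {
  "offset": [
    [0,0.006,0],
    [0,0.006,0],
    [0,0.006,0]
  ],
  "turn": [
    [0,0,0],
    [0,0,0],
    [0,0,0]
  ]
}}

```text
clock: 26.3
tcp_pos: [0.5381, 0.3049, 0.0593]
orientation: [-2.319, -2.119, 0.017]
contact_force: [-4.8, -4.3, 15.2]
grip_width: 0.0105
```

Emit:
{"fn": "carry_out", "kwargs": {
  "offset": [
    [0,0.006,0],
    [0,0.006,0],
    [0,0.006,0]
  ],
  "turn": [
    [0,0,0],
    [0,0,0],
    [0,0,0]
  ]
}}

```text
clock: 26.6
tcp_pos: [0.5381, 0.3049, 0.0592]
orientation: [-2.316, -2.119, 0.023]
contact_force: [-11.4, -5.7, 22.1]
grip_width: 0.0103
```

Emit:
{"fn": "carry_out", "kwargs": {
  "offset": [
    [0,0,0],
    [0,0,0],
    [0,0,0],
    [0,-0.004,-0.06],
    [0,-0.004,-0.14],
    [0,-0.004,-0.24],
    [0,-0.004,-0.3],
    [0,-0.004,-0.3]
  ],
  "turn": [
    [0,0,0],
    [0,0,0],
    [0,0,0],
    [0,0,0],
    [0,0,0],
    [0,0,0],
    [0,0,0],
    [0,0,0]
  ],
  "hand": 0.5
}}

```text
clock: 27.4
tcp_pos: [0.5424, 0.3078, 0.2124]
orientation: [2.319, 2.119, -0.004]
contact_force: [0.4, 0.5, 0.7]
grip_width: 0.0425
```

```bash
python3 - <<'E'
from h import *
st()
f=imaging.grab_frame("wrist");save(f,"w11.png")
find("drawer_handle","wrist",f)
t=imaging.grab_frame("top");find("stylus","top",t);find("stylus_tip","top",t)
plan((.485,-.05,.26),0.0)
plan((.485,-.05,.26),np.pi)
E
```

```text
{'clock': 27.4, 'joints': [-0.108, 0.518, -0.701, 1.679, 0.37, 1.084, -1.011], 'tcp_pos': [0.542, 0.308, 0.212], 'orientation': [2.319, 2.119, -0.004], 'contact_force': [0.415, 0.514, 0.679], 'grip_width': 0.042}
drawer_handle wrist 0.83 [0.588 0.322 0.066] [333. 181.]
stylus top 0.76 [ 0.281 -0.205  0.019] [339. 282.]
stylus top 0.61 [0.177 0.341 0.017] [127. 319.]
stylus top 0.57 [ 0.298 -0.481  0.019] [446. 277.]
stylus top 0.53 [0.365 0.295 0.018] [149. 246.]
stylus_tip top 0.96 [ 0.293 -0.481  0.018] [446. 279.]
stylus_tip top 0.81 [ 0.287 -0.204  0.023] [339. 279.]
stylus_tip top 0.71 [0.361 0.296 0.016] [149. 248.]
stylus_tip top 0.66 [0.511 0.003 0.022] [262. 194.]
stylus_tip top 0.61 [0.178 0.342 0.016] [126. 318.]
off [-0.7179 -0.0461 -0.1017]
turn [-0.0013  0.0104  0.9875]
off [-0.7179 -0.0461 -0.1017]
turn [-0.0106 -0.0013 -1.1069]
```

View pics/w11.png

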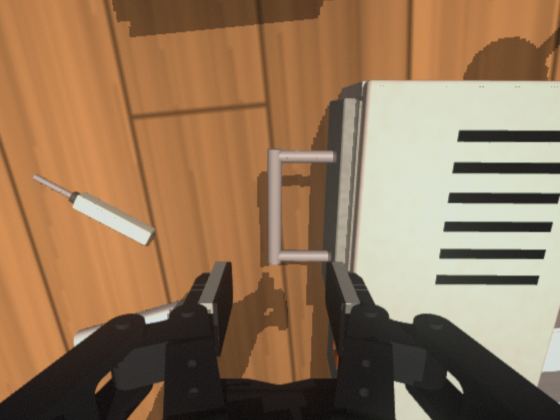

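Drawer shut: the panel is against the cabinet front at x≈350 px. The stylus seems to have been knocked to about (0.51,0.00), so I'll hover with the gripper turned and look again.

Emit:
{"fn": "carry_out", "kwargs": {
  "offset": [
    [-0.1,-0.05,-0.1],
    [-0.2,-0.1,-0.1],
    [-0.3,-0.12,-0.1],
    [-0.4,-0.13,-0.1],
    [-0.5,-0.13,-0.1],
    [-0.6,-0.13,-0.1],
    [-0.64,-0.13,-0.1],
    [-0.64,-0.13,-0.1]
  ],
  "turn": [
    [0,0.005,0.98],
    [0,0.005,0.98],
    [0,0.005,0.98],
    [0,0.005,0.98],
    [0,0.005,0.98],
    [0,0.005,0.98],
    [0,0.005,0.98],
    [0,0.005,0.98]
  ],
  "hand": 0.4
}}

```text
clock: 28.45
tcp_pos: [0.4454, -0.0138, 0.2589]
orientation: [3.11, 0.415, -0.015]
contact_force: [0.4, 1.0, -0.2]
grip_width: 0.0512
```

```bash
python3 - <<'E'
from h import *
st();plan((.44,-.0,.25),0.0)
E
```

```text
{'clock': 28.45, 'joints': [0.316, 0.115, -0.456, 2.03, 0.064, 1.018, -1.477], 'tcp_pos': [0.445, -0.014, 0.259], 'orientation': [3.11, 0.415, -0.015], 'contact_force': [0.41, 0.993, -0.174], 'grip_width': 0.051}
off [-0.0031 -0.0295  0.0177]
turn [0.0024 0.0063 0.1767]
```

Emit:
{"fn": "carry_out", "kwargs": {
  "offset": [
    [0,0,0.0],
    [0,0,0],
    [0,0,0],
    [0,0,0],
    [0,0,0]
  ],
  "turn": [
    [0.002,0.006,0.177],
    [0.002,0.006,0.177],
    [0.002,0.006,0.177],
    [0.002,0.006,0.177],
    [0.002,0.006,0.177]
  ]
}}

```text
clock: 28.95
tcp_pos: [0.447, -0.0067, 0.2598]
orientation: [-3.139, -0.029, -0.003]
contact_force: [-0.8, 0.8, 0.1]
grip_width: 0.0511
```

```bash
python3 - <<'E'
from h import *
st()
f=imaging.grab_frame("wrist");save(f,"w12.png",s=1.3);find("stylus","wrist",f)
np.save("f12.npy",f,allow_pickle=True)
E
```

```text
{'clock': 28.95, 'joints': [0.295, 0.11, -0.444, 2.033, 0.053, 1.008, -1.728], 'tcp_pos': [0.447, -0.007, 0.26], 'orientation': [-3.139, -0.029, -0.003], 'contact_force': [-0.824, 0.772, 0.139], 'grip_width': 0.051}
stylus wrist 0.74 [0.186 0.344 0.013] [ 13. 368.]
stylus wrist 0.7 [0.5   0.008 0.015] [266. 131.]
stylus wrist 0.7 [0.371 0.291 0.018] [ 22. 240.]
stylus wrist 0.68 [ 0.288 -0.206  0.021] [439. 312.]
stylus wrist 0.43 [0.582 0.21  0.054] [37. 33.]
```

View pics/w12.png

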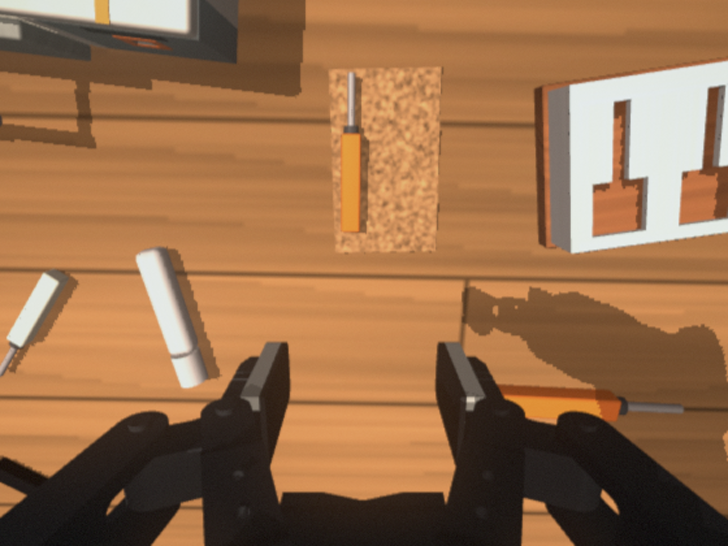

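The small orange stylus is on the pad: handle from (351,232) to (351,131), tip (352,72). The bigger orange look-alike is at (560,403), off the pad. The stylus was knocked sideways but is still on the cork.

```bash
python3 - <<'E'
from h import *
f=np.load("f12.npy",allow_pickle=True).item()
g=lambda u,v,z:ray(f,u/1.3,v/1.3,z)
a=g(350.5,231,.010);b=g(351,131,.018);t=g(352,72,.010)
hsv=cv2.cvtColor(f["pixels"],cv2.COLOR_RGB2HSV);m=cv2.inRange(hsv,(8,150,120),(25,255,255));k=np.zeros_like(m);k[95:180,255:290]=m[95:180,255:290]
# top face: restrict
print("butt",a.round(4),"front",b.round(4),"tip",t.round(4))
rr=cv2.minAreaRect(np.argwhere(k)[:,::-1].astype(np.float32));print(rr,(np.array(rr[0])*1.3).round(1))
c=ray(f,*rr[0],.016);d=t-a;yaw=np.arctan2(d[1],d[0]);print("c",c,"yaw",yaw,"len a-t",np.hypot(*d[:2]))
print("centre from tip",t[:2]-.085*np.array([np.cos(yaw),np.sin(yaw)]))
print("pad",[g(u,v,.002)[:2].round(3).tolist() for u,v in((330,68),(442,68),(436,251),(335,251))])
plan((c[0],c[1],.12),yaw)
E
```

```text
butt [0.4485 0.0043 0.01  ] front [0.5303 0.0045 0.018 ] tip [0.5743 0.0044 0.01  ]
((266.49273681640625, 140.27008056640625), (22.937570571899414, 77.02592468261719), 1.548157811164856) [346.4 182.4]
c [0.49014944 0.0078729  0.016     ] yaw 0.0012234654351079377 len a-t 0.12583448890870283
centre from tip [0.4893111  0.00430315]
pad [[0.578, 0.022], [0.58, -0.067], [0.43, -0.072], [0.429, 0.018]]
off [ 0.0859 -0.027   0.2803]
turn [-0.0014 -0.0015  0.0108]
```

Emit:
{"fn": "carry_out", "kwargs": {
  "offset": [
    [0.085,-0.021,0.06],
    [0.085,-0.021,0.14],
    [0.085,-0.021,0.22],
    [0.085,-0.021,0.28],
    [0.085,-0.021,0.28],
    [0.085,-0.021,0.28]
  ],
  "turn": [
    [0,0,0.012],
    [0,0,0.012],
    [0,0,0.012],
    [0,0,0.012],
    [0,0,0.012],
    [0,0,0.012]
  ]
}}

```text
clock: 29.65
tcp_pos: [0.4901, 0.0049, 0.1207]
orientation: [-3.139, 0.002, -0.003]
contact_force: [-1.2, 0.2, 0.0]
grip_width: 0.0513
```

```bash
python3 - <<'E'
from h import *
print(r.nose_length);st();plan((.4893,.0045,.02),0.001)
f=imaging.grab_frame("wrist");save(f,"w13.png")
find("stylus","wrist",f)
np.save("f13.npy",f,allow_pickle=True)
E
```

```text
0.014
{'clock': 29.65, 'joints': [0.209, 0.375, -0.412, 2.08, 0.22, 0.725, -1.915], 'tcp_pos': [0.49, 0.005, 0.121], 'orientation': [-3.139, 0.002, -0.003], 'contact_force': [-1.212, 0.152, 0.015], 'grip_width': 0.051}
off [-0.002   0.0012  0.2015]
turn [-0.0016 -0.0014 -0.0017]
stylus wrist 0.85 [0.5   0.009 0.018] [274. 205.]
```

View pics/w13.png

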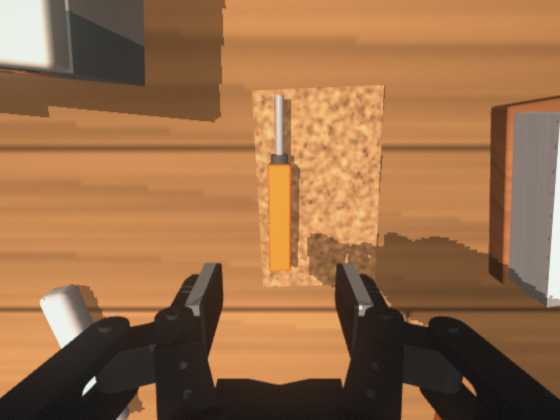

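The stylus (280,218) is centred between the fingers (213 and 347). Going down.

Emit:
{"fn": "carry_out", "kwargs": {
  "offset": [
    [-0.002,0,0.06],
    [-0.002,0,0.11],
    [-0.002,0,0.15],
    [-0.002,0,0.18],
    [-0.002,0,0.195],
    [-0.002,0,0.199],
    [-0.002,0,0.199]
  ],
  "turn": [
    [0,0,0],
    [0,0,0],
    [0,0,0],
    [0,0,0],
    [0,0,0],
    [0,0,0],
    [0,0,0]
  ]
}}

```text
clock: 30.45
tcp_pos: [0.49, 0.0049, 0.0218]
orientation: [-3.14, 0.004, -0.007]
contact_force: [-0.1, -0.6, -0.6]
grip_width: 0.0509
```

Emit:
{"fn": "carry_out", "kwargs": {
  "offset": [
    [0,0,0],
    [0,0,0],
    [0,0,0],
    [0,0,0],
    [0,0,0],
    [0,0,0]
  ],
  "turn": [
    [0,0,0],
    [0,0,0],
    [0,0,0],
    [0,0,0],
    [0,0,0],
    [0,0,0]
  ],
  "hand": 1,
  "force": 80
}}

```text
clock: 31.05
tcp_pos: [0.4897, 0.0049, 0.0218]
orientation: [-3.14, 0.003, -0.006]
contact_force: [-2.0, -0.4, 8.9]
grip_width: 0.0135
```

Emit:
{"fn": "carry_out", "kwargs": {
  "offset": [
    [0,0,-0.02],
    [0,0,-0.06],
    [0,0,-0.12],
    [0,0,-0.16],
    [0,0,-0.16],
    [0,0,-0.16]
  ],
  "turn": [
    [0,0,0],
    [0,0,0],
    [0,0,0],
    [0,0,0],
    [0,0,0],
    [0,0,0]
  ]
}}

```text
clock: 31.65
tcp_pos: [0.4891, 0.0046, 0.1014]
orientation: [-3.14, 0.004, -0.006]
contact_force: [0.3, -0.2, -1.6]
grip_width: 0.0136
```

```bash
python3 - <<'E'
from h import *
o=st()
f=imaging.grab_frame("wrist");save(f,"w14.png")
plan((.46,.158,.11),-.09)
E
```

```text
{'clock': 31.65, 'joints': [0.201, 0.405, -0.405, 2.096, 0.247, 0.681, -1.94], 'tcp_pos': [0.489, 0.005, 0.101], 'orientation': [-3.14, 0.004, -0.006], 'contact_force': [0.34, -0.171, -1.56], 'grip_width': 0.014}
off [-0.0578 -0.3069 -0.0182]
turn [-0.0013 -0.0015  0.0584]
```

View pics/w14.png

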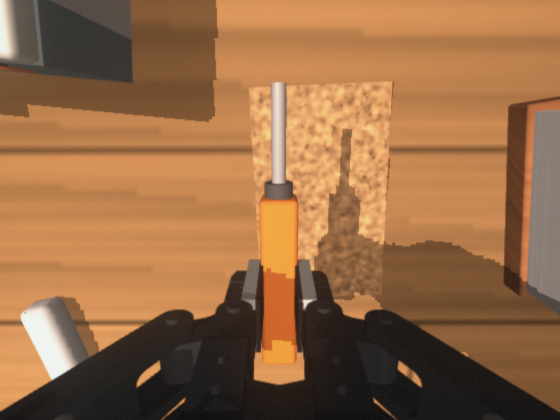

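Stylus held straight: tip (279,83), handle centred at (280,280). That was my 16th view, so I'll go on numerically.

```bash
python3 - <<'E'
from h import *
f=imaging.grab_frame("wrist")
o=r.get_obs();R=Ro.from_rotvec(o["orientation"])
z=o["tcp_pos"][2]-.0118
for u,v in((279,83),(279,180),(279,200)):
  p=ray(f,u,v,z);print(p.round(4),R.inv().apply(p-o["tcp_pos"]).round(4))
plan((.463,.1595,.11),-.09)
t=imaging.grab_frame("top");find("brush_handle","top",t)
E
```

```text
[0.573  0.0044 0.0885] [ 0.0847 -0.0001  0.0119]
[0.5349 0.0045 0.0885] [ 0.0466 -0.0001  0.0119]
[0.5263 0.0046 0.0885] [ 0.038  -0.0001  0.0119]
off [-0.0512 -0.3099 -0.019 ]
turn [-0.0013 -0.0009  0.0585]
brush_handle top 0.67 [0.361 0.168 0.019] [197. 248.]
```

Emit:
{"fn": "carry_out", "kwargs": {
  "offset": [
    [-0.051,-0.03,-0.018],
    [-0.051,-0.12,-0.018],
    [-0.051,-0.21,-0.018],
    [-0.051,-0.31,-0.018],
    [-0.051,-0.31,-0.018],
    [-0.051,-0.31,-0.018],
    [-0.051,-0.31,-0.018]
  ],
  "turn": [
    [0,0,0.058],
    [0,0,0.058],
    [0,0,0.058],
    [0,0,0.058],
    [0,0,0.058],
    [0,0,0.058],
    [0,0,0.058]
  ]
}}

```text
clock: 32.55
tcp_pos: [0.4634, 0.1585, 0.1094]
orientation: [-3.138, 0.141, -0.002]
contact_force: [-0.4, -0.6, -0.4]
grip_width: 0.0131
```

```bash
python3 - <<'E'
from h import *
o=st();f=imaging.grab_frame("wrist");save(f,"w15.png")
R=Ro.from_rotvec(o["orientation"])
tip=o["tcp_pos"]+R.apply([.0847,0,.0119]);print("tip",tip,P(f,tip))
hsv=cv2.cvtColor(f["pixels"],cv2.COLOR_RGB2HSV)
m=cv2.inRange(hsv,(8,120,120),(28,255,255));m[200:]=0
n,l,s,c=cv2.connectedComponentsWithStats(m)
A=np.array([.581,.1001]);xa=np.array([.996,-.0896]);ya=np.array([.0896,.996])
print("stripe pred",[P(f,[*(A+x*xa+.05*ya),.1]).round(1) for x in(0,.02,.04)],"front corner pred",P(f,[*A,.1]))
for i in range(1,n):
  if 40<s[i][4]<4000: print(s[i],c[i].round(1),ray(f,*c[i],.1).round(4))
# rod columns around predicted tip
u,v=P(f,tip).round().astype(int)
for dv in(10,20): print(f["pixels"][v+dv,u-12:u+13].mean(1).astype(int))
plan((.476,.1584,.062),-.09)
E
```

```text
{'clock': 32.55, 'joints': [-0.099, 0.397, -0.429, 2.086, 0.25, 0.705, -2.351], 'tcp_pos': [0.463, 0.159, 0.109], 'orientation': [-3.138, 0.141, -0.002], 'contact_force': [-0.4, -0.552, -0.404], 'grip_width': 0.013}
tip [0.54773415 0.15090372 0.09761645] [279.34795814  81.91667807]
stripe pred [array([272.5, -35.1]), array([ 272.1, -106.3]), array([ 271.7, -185.3])] front corner pred [417.09896997 -35.26459411]
[250   0  62   2  63] [280.7   0. ] [0.5746 0.148  0.1   ]
[264  11  33   4 102] [279.3  12.9] [0.5706 0.1489 0.1   ]
[197  31  39   7 151] [214.2  32.7] [0.5664 0.173  0.1   ]
[ 73  50  52  19 407] [97.2 59.9] [0.5613 0.2177 0.1   ]
[   0   72   58   54 2373] [ 25.3 100.5] [0.5497 0.2487 0.1   ]
[127 127 128 129 145 167 186 198 213 225 229 220 208 198 184 171 153 134
 110 102 122 128 128 129 128]
[138 139 138 141 150 169 185 199 211 223 228 218 208 198 186 170 154 132
 109 106 128 132 130 131 130]
off [ 0.0246 -0.0028  0.0951]
turn [-0.0006 -0.001  -0.0008]
```

```bash
python3 - <<'E'
from h import *
f=imaging.grab_frame("wrist")
A=np.array([.581,.1001]);xa=np.array([.996,-.0896]);ya=np.array([.0896,.996])
R=np.array(f["R"]);o=-R.T@f["t"]
for u,v in((280.5,12.9),(264,12.9),(297,12.9),(250,0),(312,0),(281,0)):
    d=R.T@np.array([(u-f["cx"])/f["fx"],(v-f["cy"])/f["fy"],1]);s=(A-o[:2])@xa/(d[:2]@xa);p=o+s*d;print(u,v,p.round(4),"y from A",((p[:2]-A)@ya).round(4))
print(f["pixels"][0:18:3,240:325:6].tolist()[0:1])
hsv=cv2.cvtColor(f["pixels"],cv2.COLOR_RGB2HSV)
for v in (0,3,6,9,12,15): print(v,"".join("o" if 5<h<28 and s>120 and b>90 else "." for h,s,b in hsv[v,235:325]), hsv[v,280])
E
```

```text
280.5 12.9 [0.5852 0.1463 0.0399] y from A 0.0464
264 12.9 [0.5859 0.1548 0.04  ] y from A 0.0549
297 12.9 [0.5844 0.1379 0.0399] y from A 0.0379
250 0 [0.5864 0.1602 0.0616] y from A 0.0604
312 0 [0.5839 0.1322 0.0614] y from A 0.0322
281 0 [0.5851 0.1462 0.0615] y from A 0.0463
[[[63, 60, 57], [62, 58, 54], [176, 88, 39], [177, 89, 39], [177, 89, 38], [176, 88, 39], [177, 90, 41], [177, 90, 37], [178, 90, 40], [178, 89, 39], [186, 92, 40], [190, 95, 41], [62, 56, 53], [59, 58, 55], [59, 58, 55]]]
0 .............ooooooooooooooooooooooooooooooooooooooooooooooooooooooooooooooo.............. [ 11 200 176]
3 ..............ooooooooooooooooooooooooooooooooooooooooooooooooooooooooooooo............... [ 11 198 111]
6 ...............ooooooooooooo.................................ooooooooooooo................ [ 20  21 111]
9 ................oooooooooooo.................................oooooooooooo................. [ 20  20 114]
12 .................ooooooooooooooooooooooooooooooooooooooooooooooooooooooo.................. [  9 146 177]
15 ..................oooooooooooooooooooooooooooooooooooooooooooooooooooooo.................. [ 11 211 116]
```

```bash
python3 - <<'E'
from h import *
plan((.476,.157,.062),-.09)
E
```

```text
off [ 0.0245 -0.0001  0.0954]
turn [-0.0008 -0.0012 -0.001 ]
```

Emit:
{"fn": "carry_out", "kwargs": {
  "offset": [
    [0.01,0,0.04],
    [0.024,0,0.08],
    [0.024,0,0.095],
    [0.024,0,0.095],
    [0.024,0,0.095],
    [0.024,0,0.095]
  ],
  "turn": [
    [-0.001,-0.001,-0.001],
    [-0.001,-0.001,-0.001],
    [-0.001,-0.001,-0.001],
    [-0.001,-0.001,-0.001],
    [-0.001,-0.001,-0.001],
    [-0.001,-0.001,-0.001]
  ]
}}

```text
clock: 33.25
tcp_pos: [0.4762, 0.1588, 0.0635]
orientation: [-3.137, 0.138, -0.004]
contact_force: [0.2, -0.2, 0.1]
grip_width: 0.013
```

```bash
python3 - <<'E'
from h import *
o=st();f=imaging.grab_frame("wrist");R=Ro.from_rotvec(o["orientation"])
tip=o["tcp_pos"]+R.apply([.0847,0,.0119]);print("tip",tip.round(4),P(f,tip).round(1), R.as_matrix()[:,0].round(3))
u,v=P(f,tip).round().astype(int)
for dv in(-4,-2,0,2,4,12): print(v+dv,f["pixels"][v+dv,u-12:u+13].mean(1).astype(int))
target=np.array([.5913,.1464,.05]);print("to button, tool axes m",R.inv().apply(target-tip).round(4))
E
```

```text
{'clock': 33.25, 'joints': [-0.128, 0.488, -0.39, 2.085, 0.311, 0.621, -2.39], 'tcp_pos': [0.476, 0.159, 0.063], 'orientation': [-3.137, 0.138, -0.004], 'contact_force': [0.231, -0.155, 0.131], 'grip_width': 0.013}
tip [0.5606 0.1514 0.0518] [279.3  82. ] [ 0.996 -0.088  0.002]
78 [126 126 126 126 126 126 126 127 127 125 127 127 127 125 127 126 126 127
 127 127 125 127 126 125 127]
80 [145 145 146 144 143 145 144 144 144 145 145 143 143 143 145 145 144 143
 144 142 143 142 142 142 142]
82 [145 144 143 143 148 155 168 176 187 206 211 202 194 187 178 164 153 143
 132 132 142 144 144 144 142]
84 [141 144 143 145 156 177 194 207 221 232 236 227 216 205 195 179 160 141
 115 112 137 144 144 144 144]
86 [144 143 145 145 155 176 196 208 220 232 236 227 217 205 195 180 163 140
 115 111 139 143 145 145 145]
94 [148 147 148 149 160 178 195 207 220 231 235 227 216 206 194 179 161 141
 116 114 140 149 147 148 150]
to button, tool axes m [0.031  0.0023 0.0018]
```

Emit:
{"fn": "carry_out", "kwargs": {
  "offset": [
    [0.0,0.004,0.003],
    [0.015,0.004,0.003],
    [0.03,0.004,0.003],
    [0.045,0.004,0.003],
    [0.054,0.004,0.003],
    [0.054,0.004,0.003]
  ],
  "turn": [
    [0,0,0],
    [0,0,0],
    [0,0,0],
    [0,0,0],
    [0,0,0],
    [0,0,0]
  ]
}}

```text
clock: 33.9
tcp_pos: [0.5036, 0.1543, 0.0612]
orientation: [-3.137, 0.139, -0.003]
contact_force: [1.0, 0.8, -0.3]
grip_width: 0.0134
```

Emit:
{"fn": "carry_out", "kwargs": {
  "offset": [
    [0.003,0,0],
    [0.006,0,0],
    [0.009,0,0],
    [0.012,0,0],
    [0.012,0,0]
  ],
  "turn": [
    [0,0,0],
    [0,0,0],
    [0,0,0],
    [0,0,0],
    [0,0,0]
  ]
}}

```text
clock: 34.4
tcp_pos: [0.5082, 0.154, 0.0611]
orientation: [-3.138, 0.137, -0.001]
contact_force: [-1.2, 0.5, 0.0]
grip_width: 0.0133
```

Emit:
{"fn": "carry_out", "kwargs": {
  "offset": [
    [0.003,0,0],
    [0.006,0,0],
    [0.006,0,0],
    [0.006,0,0]
  ],
  "turn": [
    [0,0,0],
    [0,0,0],
    [0,0,0],
    [0,0,0]
  ]
}}

```text
clock: 34.8
tcp_pos: [0.511, 0.1537, 0.061]
orientation: [-3.138, 0.137, -0.0]
contact_force: [-4.3, 0.8, -0.1]
grip_width: 0.0134
```

Emit:
{"fn": "carry_out", "kwargs": {
  "offset": [
    [0.003,0,0],
    [0.005,0,0],
    [0.005,0,0],
    [0.005,0,0]
  ],
  "turn": [
    [0,0,0],
    [0,0,0],
    [0,0,0],
    [0,0,0]
  ]
}}

```text
clock: 35.2
tcp_pos: [0.5123, 0.1535, 0.0607]
orientation: [3.138, -0.137, -0.003]
contact_force: [-6.9, 0.7, 0.9]
grip_width: 0.0136
```

Emit:
{"fn": "carry_out", "kwargs": {
  "offset": [
    [0.004,0,0],
    [0.004,0,0],
    [0.004,0,0],
    [0.004,0,0]
  ],
  "turn": [
    [0,0,0],
    [0,0,0],
    [0,0,0],
    [0,0,0]
  ]
}}

```text
clock: 35.6
tcp_pos: [0.5126, 0.1533, 0.0603]
orientation: [3.138, -0.136, -0.008]
contact_force: [-11.4, 1.5, 3.0]
grip_width: 0.0134
```

```bash
python3 - <<'E'
from h import *
o=st();f=imaging.grab_frame("wrist");R=Ro.from_rotvec(o["orientation"])
v=80
hsv=cv2.cvtColor(f["pixels"],cv2.COLOR_RGB2HSV)
print("front edge of orange handle row:",[v for v in range(120,260) if (hsv[v,275:285,1]>150).all()][:1])
for v in(20,40,50,60,70,80,90): print(v,f["pixels"][v,267:292].mean(1).astype(int)[::3])
E
```

```text
{'clock': 35.6, 'joints': [-0.103, 0.535, -0.382, 2.005, 0.312, 0.662, -2.343], 'tcp_pos': [0.513, 0.153, 0.06], 'orientation': [3.138, -0.136, -0.008], 'contact_force': [-11.419, 1.527, 2.967], 'grip_width': 0.013}
front edge of orange handle row: [201]
20 [162 161 161 161 160 160 159 161 160]
40 [164 161 162 161 161 159 161 159 160]
50 [162 163 161 163 162 162 161 160 162]
60 [162 162 163 162 162 162 162 160 160]
70 [163 163 163 162 161 162 160 160 158]
80 [161 162 161 161 162 162 160 160 160]
90 [162 162 161 160 161 160 160 161 159]
```

The tip went 11 mm past the panel's front plane, and the force rose along the spring and then stiffly (11 N), so the button is fully in. Retreating.

Emit:
{"fn": "carry_out", "kwargs": {
  "offset": [
    [-0.03,0,0],
    [-0.06,0,0],
    [-0.1,0,0],
    [-0.11,0,-0.05],
    [-0.11,0,-0.08],
    [-0.11,0,-0.08]
  ],
  "turn": [
    [0,0,0],
    [0,0,0],
    [0,0,0],
    [0,0,0],
    [0,0,0],
    [0,0,0]
  ]
}}

```text
clock: 36.25
tcp_pos: [0.4637, 0.1587, 0.1034]
orientation: [-3.136, 0.138, -0.011]
contact_force: [0.0, -0.3, -1.3]
grip_width: 0.0135
```

```bash
python3 - <<'E'
from h import *
o=st();plan((.49,-.02,.10),0.0)
f=imaging.grab_frame("wrist");save(f,"w16.png")
for v in(76,78,80,82,84,86,88,90,100): print(v,f["pixels"][v,267:292].mean(1).astype(int)[::2])
hsv=cv2.cvtColor(f["pixels"],cv2.COLOR_RGB2HSV)
print([v for v in range(120,260) if (hsv[v,275:285,1]>150).all()][:1], [ [c for c in range(230,330) if hsv[v,c,1]>150 and 8<hsv[v,c,0]<25] [::30] for v in (210,230)])
E
```

```text
{'clock': 36.25, 'joints': [-0.102, 0.405, -0.427, 2.094, 0.262, 0.686, -2.36], 'tcp_pos': [0.464, 0.159, 0.103], 'orientation': [-3.136, 0.138, -0.011], 'contact_force': [0.02, -0.266, -1.314], 'grip_width': 0.014}
off [0.0838 0.3515 0.0062]
turn [-0.0019 -0.0046 -0.0587]
76 [139 142 140 141 141 140 142 142 141 141 140 140 140]
78 [139 138 140 137 135 137 136 139 140 141 140 140 141]
80 [135 133 133 132 133 133 133 134 137 140 140 141 140]
82 [130 131 137 160 186 202 184 168 145 128 135 138 138]
84 [127 125 147 187 214 230 209 187 153 110 130 136 134]
86 [127 128 146 186 214 229 208 185 156 111 126 130 130]
88 [126 127 146 187 214 229 208 187 154 112 121 127 126]
90 [127 126 145 187 213 229 207 186 153 109 121 127 126]
100 [135 136 152 186 212 229 208 186 155 110 132 138 139]
[200] [[238, 286], [232, 282]]
```

Emit:
{"fn": "carry_out", "kwargs": {
  "offset": [
    [0,0.08,0],
    [0,0.17,0],
    [0.02,0.26,0],
    [0.06,0.35,0],
    [0.084,0.351,0.006],
    [0.084,0.351,0.006],
    [0.084,0.351,0.006]
  ],
  "turn": [
    [-0.002,-0.005,-0.059],
    [-0.002,-0.005,-0.059],
    [-0.002,-0.005,-0.059],
    [-0.002,-0.005,-0.059],
    [-0.002,-0.005,-0.059],
    [-0.002,-0.005,-0.059],
    [-0.002,-0.005,-0.059]
  ]
}}

```text
clock: 37.0
tcp_pos: [0.4874, -0.0194, 0.0975]
orientation: [3.14, 0.003, -0.011]
contact_force: [0.1, 0.4, -0.6]
grip_width: 0.0134
```

```bash
python3 - <<'E'
from h import *
o=st();plan((.49,-.02,.0225),0.0)
E
```

```text
{'clock': 37.0, 'joints': [0.247, 0.415, -0.404, 2.093, 0.253, 0.687, -1.893], 'tcp_pos': [0.487, -0.019, 0.097], 'orientation': [3.14, 0.003, -0.011], 'contact_force': [0.131, 0.405, -0.632], 'grip_width': 0.013}
off [0.0063 0.0011 0.1499]
turn [0.0008 0.0048 0.0012]
```

Emit:
{"fn": "carry_out", "kwargs": {
  "offset": [
    [0.005,0,0.05],
    [0.005,0,0.09],
    [0.005,0,0.12],
    [0.005,0,0.135],
    [0.005,0,0.145],
    [0.005,0,0.15],
    [0.005,0,0.15]
  ],
  "turn": [
    [0.001,0.005,0],
    [0.001,0.005,0],
    [0.001,0.005,0],
    [0.001,0.005,0],
    [0.001,0.005,0],
    [0.001,0.005,0],
    [0.001,0.005,0]
  ]
}}

```text
clock: 37.7
tcp_pos: [0.4899, -0.0202, 0.0233]
orientation: [3.141, 0.002, 0.002]
contact_force: [-0.3, 0.8, 0.2]
grip_width: 0.0132
```

Emit:
{"fn": "carry_out", "kwargs": {
  "offset": [
    [0,0,0],
    [0,0,0],
    [0,0,0],
    [0,0,0],
    [0,0,-0.02],
    [0,0,-0.08],
    [0,0,-0.18],
    [0,0,-0.28]
  ],
  "turn": [
    [0,0,0],
    [0,0,0],
    [0,0,0],
    [0,0,0],
    [0,0,0],
    [0,0,0],
    [0,0,0],
    [0,0,0]
  ],
  "hand": 0.4
}}

```text
clock: 38.5
tcp_pos: [0.4887, -0.0204, 0.1648]
orientation: [-3.142, -0.002, 0.001]
contact_force: [1.3, -0.8, -0.0]
grip_width: 0.0511
```

Emit:
{"fn": "carry_out", "kwargs": {
  "offset": [
    [-0.08,0,-0.12],
    [-0.08,0,-0.2],
    [-0.08,0,-0.2],
    [-0.08,0,-0.2],
    [-0.08,0,-0.2]
  ],
  "turn": [
    [0,0,0],
    [0,0,0],
    [0,0,0],
    [0,0,0],
    [0,0,0]
  ]
}}

```text
clock: 39.0
tcp_pos: [0.449, -0.0207, 0.2623]
orientation: [3.141, 0.001, 0.0]
contact_force: [0.5, -0.7, 0.4]
grip_width: 0.051
```

```bash
python3 - <<'E'
from h import *
o=st();f=imaging.grab_frame("wrist");save(f,"w17.png")
find("stylus","wrist",f);find("stylus_tip","wrist",f);find("pad","wrist",f);find("drawer_handle","wrist",f)
hsv=cv2.cvtColor(f["pixels"],cv2.COLOR_RGB2HSV);m=cv2.inRange(hsv,(8,190,170),(22,255,255))
n,l,s,c=cv2.connectedComponentsWithStats(m)
for i in range(1,n):
  if s[i][4]>150: print(s[i],ray(f,*c[i],.016).round(3))
t=imaging.grab_frame("top");find("stylus","top",t);find("drawer_handle","top",t);find("jar","top",t)
for q in("weight","jar","drying_peg","brush_handle","cleaner"): find(q,"top",t)
f2=imaging.grab_frame("side");find("stylus","side",f2);find("drawer_handle","side",f2)
E
```

```text
{'clock': 39.0, 'joints': [0.361, 0.116, -0.485, 2.022, 0.064, 1.018, -1.725], 'tcp_pos': [0.449, -0.021, 0.262], 'orientation': [3.141, 0.001, 0.0], 'contact_force': [0.482, -0.691, 0.367], 'grip_width': 0.051}
stylus wrist 0.81 [0.374 0.287 0.017] [ 17. 242.]
stylus wrist 0.73 [ 0.29  -0.212  0.025] [435. 309.]
stylus wrist 0.69 [ 0.5   -0.017  0.017] [276. 132.]
stylus wrist 0.61 [0.184 0.338 0.012] [ 14. 372.]
stylus_tip wrist 0.69 [0.374 0.286 0.017] [ 17. 243.]
stylus_tip wrist 0.68 [0.182 0.338 0.011] [ 14. 373.]
stylus_tip wrist 0.64 [ 0.291 -0.213  0.023] [435. 307.]
pad wrist 0.57 [ 0.511 -0.031  0.005] [289. 122.]
drawer_handle wrist 0.86 [0.582 0.212 0.049] [22. 42.]
[ 386  302   80   18 1010] [ 0.283 -0.209  0.016]
stylus top 0.95 [ 0.283 -0.206  0.018] [340. 281.]
stylus top 0.64 [0.367 0.291 0.014] [151. 245.]
stylus top 0.64 [ 0.298 -0.478  0.023] [445. 277.]
stylus top 0.58 [0.177 0.342 0.017] [126. 319.]
drawer_handle top 0.84 [0.59  0.293 0.067] [151. 159.]
jar top 0.6 [0.709 0.009 0.089] [260. 114.]
weight top 0.88 [ 0.704 -0.171  0.026] [327. 125.]
jar top 0.6 [0.709 0.009 0.089] [260. 114.]
drying_peg top 0.69 [ 0.66  -0.084  0.014] [295. 142.]
brush_handle top 0.8 [0.358 0.163 0.022] [199. 249.]
cleaner top 0.81 [ 0.683 -0.305  0.094] [381. 124.]
stylus side 0.69 [ 0.497 -0.026  0.018] [289. 200.]
stylus side 0.62 [0.173 0.334 0.014] [174. 145.]
stylus side 0.58 [ 0.283 -0.217  0.023] [231. 259.]
stylus side 0.58 [0.368 0.289 0.014] [231. 144.]
stylus side 0.58 [ 0.305 -0.489  0.023] [259. 346.]
drawer_handle side 0.53 [0.582 0.272 0.064] [292. 127.]
drawer_handle side 0.51 [0.658 0.185 0.103] [321. 129.]
```

```bash
python3 -c "
from h import *
print(r.hand_in());st()"
```

```text
the job is handed in; nothing more can be done
None
the job is handed in; nothing more can be done
```

The job is done and handed in; no verdict was reported.

- **Heads:** The rack held two, green (head2) and blue (head0). I pulled the drawer open to about 0.12 m, slid each head to its wide end, lifted it out and stood it in the drawer. The wrist picture showed both upright inside before I closed it.
- **Drawer:** I pushed it to its stop, where the force rose to 11 N and the arm stopped moving. The picture showed the panel against the cabinet front.
- **Stylus:** Something knocked it about 3 cm sideways during the run, but it stayed on the pad. I took the small orange one on the cork, not the larger orange look-alike.
- **Button:** The tip went about 11 mm past the panel's front plane, close to what a full press needs. The force climbed along the spring and then stiffly to 11 N, which fits a full press. I couldn't read the button joint directly.
- **Last checks:** The wrist and side detectors place the stylus at about (0.50, −0.02), over the pad. The gripper is clear of everything. The weight, jar, peg, bottle and brush handle show up at plausible places, and the bottle and brush handle match where they were seen earlier.
- **What disagreed:** In the last top view the detector missed the stylus on the pad. My own colour check on the last wrist image also found only the look-alike. By then I had used all 16 picture views, so the press and the laying-down were checked by numbers only.

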